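# Lift the flattening weight off an enamelled plate with a snap-hook handle

### The job

The enamelled plate has cooled: take the snap-hook lifting handle from its wooden rest, press its sprung gate down onto the wire of the flattening weight's lifting eye until the gate snaps shut behind it, bring the wire over the nose into the hook's bowl, lift the weight straight off the plate by the handle without tipping or sliding it on the enamel, and set it down gently, flat and wholly on the cork mat. Leave the handle clipped to the eye, gate shut. Enamel cracks, so press no harder than the sprung gate needs, leave the plate lying where it is, and leave the other things alone.

Things in the scene. Friction and masses are not known exactly. Their poses are not given: they have to be found in the camera images.
- hook: Snap-hook lifting handle: closed hook bent from 8 mm round steel bar, 77 long, 77 mm high with its grip, 0.12 kg, standing on edge in its rest. Its x runs along it toward the nose end, y across its thickness, z up; origin below the middle of the grip. Straight top bar: x -48 to +4, underside z = 33.5 mm. Lowest steel z = -10.5. Ends: x = -60 (tail) and +17. In the rest the origin is 18.5 mm above the cabinet top.
- hook_grip (a point): Centre of the black ribbed rubber grip that stands on the top bar (hook x 0, y 0, z 53 mm): 30 long (x), 12 thick (y), 26 high (z 40 to 66). Pinch it from above, fingers closing along the hook's y; fingertips reaching below the top bar (z 33) would get in the way of the eye.
- hook_bowl (a point): Floor of the load bowl, below the grip (hook x 0, z -2.5 mm): a deep pocket between the nose, a 7 mm bar (x -12 to -5) standing up inside the hook to z = 22, and the end bar (inner face x = 9). To pass sideways over the nose into it the wire's centre must stand 25.5 mm or more above the origin; the top bar stops it at 30.5 mm (a rigid stop: touch it lightly, back off 2 mm, go across).
- hook_entry (a point): Where the eye's wire should meet the gate from below (hook x -18, z -3 mm). x = -21 to -15 is good; farther right the wire strikes the nose's foot, farther left the top bar lands on it before the gate snaps. The gate snaps back under the wire when the wire's centre is 23 (x = -15) to 30 mm (x = -21) above the hook's origin.
- gate (a joint): Swing of the hook's gate in rad: 0 shut, grows inward (up), stop at 1.15. The gate is a 5 mm round pin from its pivot (hook x -46, z 3) to its tip beside the nose (x -13, z -1). A spring shuts it; opening it with a wire at the entry point takes about 2 N at first and up to about 6 N at 0.8 to 1 rad, then the force drops as it snaps back behind the wire.
- hook_mid (a point): Middle of the hook's opening (hook x -22, y 0, z 17 mm).
- weight: Flattening weight: dark steel disc, 96 mm diameter, 12 thick, 0.45 to 0.7 kg in all; origin at the centre of its underside, z up. In its middle an upright oval lifting eye of 6 mm wire on a threaded shank, outside 38 wide, 52 high. The eye lies in the weight's x-z plane: the wire at its top runs along x, so the hook comes down with its long axis along the weight's y, either way round.
- eye_mean (a point): Mean place of the middle of the eye's opening, 60 mm above the weight's underside. The shank is screwed in differently each time: the real eye stands up to 10 mm higher or lower than this, which is not measured, so feel for it. The centre of the top wire is 23 mm above the real middle.
- plate: Enamelled copper plate, 120 x 120 x 3 mm, white face up, lying loose on a dark steel slab (150 x 150 x 12 mm) under the weight. Origin at the centre of its underside. It cracks when the weight bears on it with more than 35 N in all (4.5 to 7 N of this is the weight itself).
- mat: Cork mat, 150 x 150 mm, 5 mm thick, fixed on the bench. Origin at the centre of its underside. The weight goes on it; slab and mat may change places.
- rest: Beech rest of the hook, 100 long (its x), 44 wide, 30 mm high, fixed on the side cabinet to the robot's right. The hook stands in its 11 mm slot, up to 22 mm deep; lift it straight up. Origin at the centre of its underside.
- enamel_jar: Bystander: white screw-lid jar, 42 x 42 x 58 mm.
- mortar: Bystander: brown stone mortar, 60 x 60 x 30 mm.
- loupe: Bystander: black eye loupe, 34 x 34 x 30 mm.
- burnisher: Bystander: burnisher with a beech handle, 162 mm long.

How it is judged:
On the way, in this order (a step that is already met when the one before it is completed fails the run):
1. the eye of the weight pushes the gate open (value of joint gate above 0.4 rad and contact force between hook and weight above 0.8 N), for 0.02 s.
2. the weight hangs in the bowl of the hook (not on the gate) with the gate shut, 20 mm clear of the plate, untouched by the fingers (value of joint gate below 0.15 rad and height (world z) of weight above 0.035 m and x of eye_mean in the frame of hook above -0.01 m and contact force between hook and weight above 2 N and contact force between the fingers and weight below 0.5 N), for 0.3 s.
At the end, for the whole second after the job is handed in: The weight lies flat on the cork mat, its centre within 30 mm of the mat's, at rest; the hook is still clipped to its eye (centres within 70 mm) with the gate shut (under 0.15 rad); the plate is within 15 mm of where it lay (horizontal distance between weight and mat below 0.03 m and height (world z) of weight below 0.009 m and angle between weight's own z axis and vertical below 0.06 rad and value of joint gate below 0.15 rad and distance between hook_mid and eye_mean below 0.07 m and linear speed of weight below 0.02 m/s and linear speed of hook below 0.05 m/s and distance of plate from where it was at the start of the episode below 0.015 m); the robot touches nothing.
It fails at once if the weight is pressed on the enamelled plate with more than 35 N (contact force between weight and plate above 35 N).
It fails at once if the weight, still bearing on the plate, is tipped more than 0.12 rad or slid more than 12 mm (contact force between weight and plate above 0.5 N and (angle between weight's own z axis and vertical above 0.12 rad or distance of weight from where it was at the start of the episode above 0.012 m)).
It fails at once if the weight is banged down on the mat (more than 40 N) (contact force between weight and mat above 40 N).
It fails at once if the plate is pushed or dragged more than 15 mm (distance of plate from where it was at the start of the episode above 0.015 m).
It fails at once if a bystander is moved more than 20 mm (distance of any of enamel_jar, mortar, loupe, burnisher from where it was at the start of the episode above 0.02 m).
It also fails if it takes over 72 s, if anything falls off the work surface, if the arm or the gripper's body presses on something with over 40 N, if the wrist force passes 120 N, or if a joint passes its speed limit or range.

### The arm

A 6-joint arm with a two-finger parallel gripper is mounted at the origin on a cart in front of the work surface, level with it; the furniture and walls round the work are solid. World frame = base frame: x ahead of the robot, y to its left, z up, the work surface at z = 0. Lengths are in m, angles in rad, forces in N, time in s.
With the tool pointing down it reaches from about 0.3 to 0.875 m from the base axis. Payload 6.4 kg.
Tool frame: the origin (TCP) lies between the finger pads; the fingertips stand 22 mm ahead of it and the grasp point (between the pads) lies 3 mm ahead of it; x points along the fingers, y is the direction in which the jaws open and shut, and the axes are right-handed (so a half turn about x gives the same grasp; the last joint's range is limited). The gripper opens to 85 mm and grips with 20 to 120 N. Pads are 22 mm wide; open, the fingers measure 114 mm over their backs; the gripper's body (76 mm by 85 mm) begins 54 mm behind the grasp point. The pads swing forward as they close: fully open they stand 13 mm farther back than shut.
Start: joints at [-1.476, 0.181, 1.607, -0, 1.354, -0.206], TCP at [0.17, -0.549, 0.253] pointing down, gripper open.
Joint ranges: [-2.99, 2.99], [-0.89, 2.07], [0.3, 2.58], [-1.14, 4.28], [0, 2.63], [-3.12, 3.12]. Speed limits (rad/s): [2.57, 2.57, 3.01, 3.14, 3.14, 3.14].

### API

Orientations are given as a 3x3 rotation matrix whose columns are the frame's x, y, z axes.
In Python, from plant import observe, viewer, workorder gives the robot as it stands.
- The arm moves only by the shell command python3 -m handwheel 'ROWS' [FORCE]. ROWS is JSON, a list of rows, each a list of 7 numbers: the shift along the tool's x, y, z normalised to -1 to 1, where 1 is 0.04 m, then the turn, a rotation vector about the tool's x, y, z normalised to -1 to 1, where 1 is 6 degrees, then the opening, from 0 (shut) to 1 (fully open). A call has 1 to 12 rows; each row shifts and turns the pose as measured when the row begins, along the tool's axes as they then stand; what a row does not reach is not made up. A row lasts 1/12 s, in which the tool goes at most 41.7 mm and 7.16 degrees, less where a joint would pass 70% of its speed; a pose out of reach is approached as far as the arm can. A call with a number of a shift or a turn outside -1 to 1 is refused whole. A call with a gripper value outside its range is refused whole. The fingers move at their own pace and stop on an object; FORCE is the grip in N (left out, the last holds). Time passes only in rows, so rows that do not move let the fingers close. It gives the time, the measured TCP pose, the force and the opening at its end, in the units of the state.
- observe(): the state, without advancing time (a new reading comes with each control period).
- viewer.capture(name): name is "side" or "top"; returns the picture (480x640x3 uint8, red, green, blue); there is no depth.
- viewer.camera_info(name): a dict with "intrinsics" (3x3 intrinsics, pixels), "R" (3x3) and "t" (3): a world point X has camera coordinates R X + t. Camera axes: x right, y down, z forward; pixel columns grow to the right and rows downward; lengths in m; the calibration is good to about 2 mm. A picture is of the moment at which its call begins. camera_info takes no time and is no camera call.
- workorder.close_job(): hands the job in, once; it reports no verdict.
The state is a dict: "time_s": time; "qpos": joint angles; "qvel": joint speeds; "tau": joint torques, N m; "tool_pos": TCP position; "orientation": TCP orientation; "contact_force": force on the tool from outside, world axes, zero at the start; "torque": the same for the moment, N m; "grip_width": opening from 0.0 (shut) to 1.0 (fully open).
Only numpy, scipy, OpenCV 4.12 (cv2) and the standard library are available. Lean on these libraries where they do the work, as an engineer would, in place of code of your own. Each camera call takes 0.05 s, during which the arm holds its last target.

## Working session

There is one attempt and no reset: what is moved stays moved. The work goes in short steps, Python scripts to look and compute and a shell command to move; the robot and the scene stay as the last step left them, time stands still between calls to the robot, and variables do not carry over. Pictures are saved under pics/ and viewed, and the job is handed in when it is done.

```bash
mkdir -p pics; ls; python3 - <<'E'
from plant import observe, viewer
import cv2,numpy as np
s=observe()
for k in s: print(k,np.round(s[k],4).tolist())
for n in("side","top"):
    cv2.imwrite(f"pics/{n}0.png",viewer.capture(n)[:,:,::-1]); c=viewer.camera_info(n)
    print(n,np.round(np.array(c["intrinsics"]),1).tolist(),np.round(c["R"],4).tolist(),np.round(c["t"],4).tolist())
E
```

```text
pics
time_s 0.0
qpos [-1.4763, 0.1815, 1.608, -0.0, 1.3538, -0.2063]
qvel [0.0003, 0.0013, -0.0017, -0.0001, 0.0004, -0.0]
tau [-0.0005, -44.4873, -35.1335, -0.0004, 0.009, -0.0]
tool_pos [0.1703, -0.5486, 0.2524]
orientation [[-0.0002, 0.2963, -0.9551], [0.0018, -0.9551, -0.2963], [-1.0, -0.0018, -0.0004]]
contact_force [0.3145, 0.4086, 0.9219]
torque [-0.0332, 0.0373, -0.025]
grip_width 0.9996
side [[528.5, 0.0, 330.9], [0.0, 528.5, 246.5], [0.0, 0.0, 1.0]] [[-0.9026, -0.4301, 0.0171], [-0.2745, 0.5446, -0.7925], [0.3315, -0.72, -0.6096]] [0.4675, 0.1851, 1.2281]
top [[455.0, 0.0, 321.0], [0.0, 455.0, 236.7], [0.0, 0.0, 1.0]] [[-0.0015, -0.9999, -0.0164], [-0.993, 0.0034, -0.1183], [0.1183, 0.0161, -0.9928]] [0.0308, 0.5227, 1.0404]
```

View pics/side0.png

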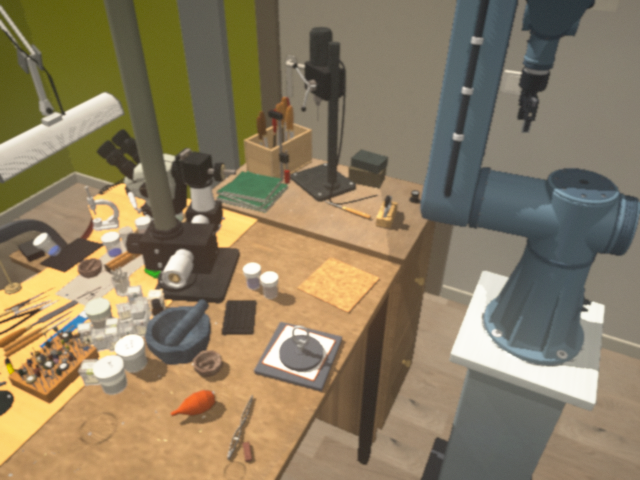

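View pics/top0.png

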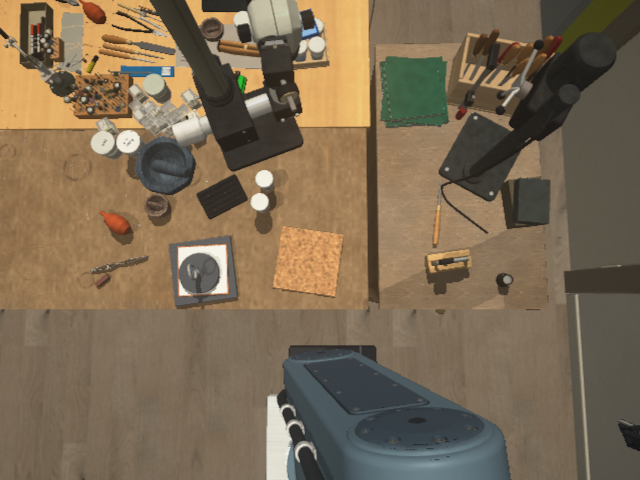

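```bash
python3 - <<'E'
import cv2,numpy as np
a=cv2.imread('pics/top0.png');b=cv2.imread('pics/side0.png')
def cr(i,x,y,w,h,s,n): cv2.imwrite(n,cv2.resize(i[y:y+h,x:x+w],None,fx=s,fy=s,interpolation=cv2.INTER_CUBIC))
z=np.hstack
A=cv2.resize(a[240:285,415:475],(400,300),interpolation=2);B=cv2.resize(a[230:309,160:265],(400,300),interpolation=2)
C=cv2.resize(b[190:235,365:425],(400,300),interpolation=2);D=cv2.resize(b[315:390,250:350],(400,300),interpolation=2)
cv2.imwrite('pics/zoom0.png',np.vstack([z([A,B]),z([C,D])]))
E
```

```text
(no output)
```

View pics/zoom0.png

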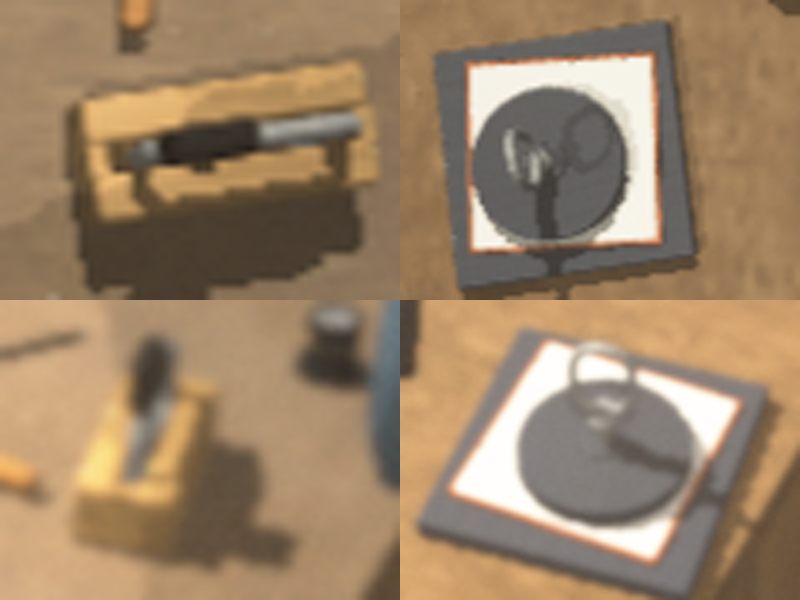

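```bash
cat > h.py <<'E'
import numpy as np,cv2
from plant import observe, viewer
cam={}
for n in("side","top"):
    c=viewer.camera_info(n); cam[n]=[np.array(c[k],float) for k in("intrinsics","R","t")]
def C(n): K,R,t=cam[n]; return -R.T@t
def ray(n,u,v):
    K,R,t=cam[n]; d=R.T@np.linalg.inv(K)@np.array([u,v,1.]); return d/np.linalg.norm(d)
def onz(n,u,v,z): d=ray(n,u,v);c=C(n);return c+d*(z-c[2])/d[2]
def tri(p,q):
    P=[cam[n][0]@np.c_[cam[n][1],cam[n][2]] for n in("top","side")]
    X=cv2.triangulatePoints(P[0],P[1],np.array(p,float).reshape(2,1),np.array(q,float).reshape(2,1))[:,0];return X[:3]/X[3]
def px(n,X): K,R,t=cam[n]; y=K@(R@np.asarray(X)+t); return y[:2]/y[2]
E
python3 - <<'E'
from h import *
np.set_printoptions(precision=4,suppress=True)
print(C('top'),C('side'))
# grip top centre
def A(x,y): return 415+x*60/400,240+y*45/300
def Cc(x,y): return 365+x*60/400,190+(y-300)*45/300
def B(x,y): return 160+(x-400)*105/400,230+y*79/300
def D(x,y): return 250+(x-400)*100/400,315+(y-300)*75/300
print('grip',tri(A(210,140),Cc(153,372)))
print('rest tl',tri(A(80,105),Cc(215,385)), tri(A(360,65),Cc(75,495)))
for z in(0.05,0.06,0.07): print('bar', onz('top',*A(130,155),z),onz('top',*A(360,125),z))
print('disc',onz('top',*B(550,163),.027),onz('side',*D(608,448),.027))
print('eye top',tri(B(527,155),D(602,345)))
b=cv2.imread('pics/top0.png');s=cv2.imread('pics/side0.png')
cv2.imwrite('pics/eye0.png',np.hstack([cv2.resize(b[255:300,180:220],(400,450),interpolation=cv2.INTER_NEAREST),cv2.resize(s[320:365,282:322],(400,450),interpolation=cv2.INTER_NEAREST)]))
E
```

```text
[0.396  0.0123 1.0953] [0.0656 0.9845 0.8874]
grip [ 0.4602 -0.2545  0.0659]
rest tl [ 0.4423 -0.2129  0.0917] [ 0.5107 -0.344  -0.0704]
bar [ 0.4585 -0.2303  0.05  ] [ 0.4686 -0.3093  0.05  ]
bar [ 0.4579 -0.228   0.06  ] [ 0.4679 -0.3062  0.06  ]
bar [ 0.4573 -0.2257  0.07  ] [ 0.4673 -0.3031  0.07  ]
disc [0.4385 0.316  0.027 ] [0.4306 0.3266 0.027 ]
eye top [0.4406 0.3125 0.0871]
```

View pics/eye0.png

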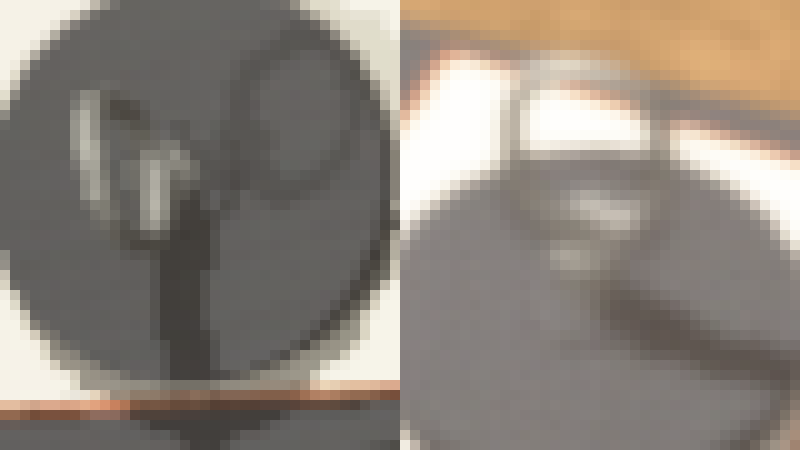

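```bash
python3 - <<'E'
from h import *
np.set_printoptions(precision=4,suppress=True)
t=cv2.imread('pics/top0.png');s=cv2.imread('pics/side0.png')
# white plate + disc: plate mask fill
for n,img,roi in(("top",t,(165,232,245,306)),("side",s,(252,320,346,390))):
    x0,y0,x1,y1=roi; c=img[y0:y1,x0:x1].astype(int); hsv=cv2.cvtColor(img[y0:y1,x0:x1],cv2.COLOR_BGR2HSV)
    w=((c.min(2)>170)).astype(np.uint8)
    cn=max(cv2.findContours(w,cv2.RETR_EXTERNAL,cv2.CHAIN_APPROX_NONE)[0],key=cv2.contourArea)
    h=cv2.convexHull(cn); q=cv2.approxPolyDP(h,4,True)[:,0]+[x0,y0]
    print(n,q.tolist()); W=np.array([onz(n,*(p+0.0),.015)[:2] for p in q]);print(W, W.mean(0))
# disc projected predicted for check
for cen in [(0.4385,0.316),(0.4345,0.321),(0.4306,0.3266)]:
  for n,im in(("top",t),("side",s)):
    print(cen,n,[px(n,(cen[0]+.048*np.cos(a),cen[1]+.048*np.sin(a),.027)).round(1).tolist() for a in np.arange(0,6.2,np.pi/2)])
# grip/disc dark
g=cv2.cvtColor(t,cv2.COLOR_BGR2GRAY); print(g[270,165:240].tolist()); print(g[235:306,205].tolist())
g=cv2.cvtColor(s,cv2.COLOR_BGR2GRAY); print(g[352,260:345].tolist()); print(g[325:390,301].tolist())
E
```

```text
top [[226, 292], [212, 293], [179, 266], [178, 249], [225, 245]]
[[0.3939 0.2548]
 [0.3916 0.288 ]
 [0.4556 0.3688]
 [0.4963 0.3726]
 [0.5056 0.2598]] [0.4486 0.3088]
side [[286, 326], [300, 326], [306, 332], [317, 370], [313, 378], [263, 361]]
[[0.504  0.2658]
 [0.4756 0.2517]
 [0.455  0.262 ]
 [0.385  0.3466]
 [0.3831 0.3686]
 [0.4977 0.3756]] [0.45   0.3117]
(0.4385, 0.316) top [[200.0, 252.6], [179.1, 273.0], [198.8, 293.5], [219.7, 272.9]]
(0.4385, 0.316) side [[281.5, 339.9], [290.1, 363.1], [321.2, 355.0], [311.3, 332.5]]
(0.4345, 0.321) top [[197.8, 254.3], [176.9, 274.7], [196.6, 295.2], [217.5, 274.6]]
(0.4345, 0.321) side [[281.9, 342.0], [290.7, 365.5], [321.8, 357.3], [311.9, 334.6]]
(0.4306, 0.3266) top [[195.4, 255.9], [174.5, 276.4], [194.2, 296.9], [215.1, 276.3]]
(0.4306, 0.3266) side [[282.2, 344.4], [291.0, 368.1], [322.3, 359.8], [312.3, 336.9]]
[120, 124, 128, 131, 136, 126, 108, 101, 99, 99, 100, 101, 116, 119, 102, 97, 97, 98, 98, 97, 96, 96, 131, 178, 169, 116, 99, 95, 96, 129, 130, 125, 145, 117, 87, 87, 89, 86, 82, 86, 86, 90, 98, 99, 99, 98, 99, 95, 89, 86
[... 464 characters left out ...]
48, 186, 227, 248, 253, 254, 254, 254, 254, 254, 253, 239, 189, 143, 131, 131, 131, 131, 129, 129, 128, 130, 128, 130, 130, 130, 129, 126, 126, 131, 132, 130, 127, 123, 117, 107, 97, 94, 91, 88, 86, 87, 88, 93, 101, 109, 116, 121, 126, 126, 124, 124, 125, 126, 127, 137, 160, 181, 200, 220, 219, 191, 144, 121, 121, 124, 124, 121, 108, 98, 95, 100, 100, 108, 124, 146, 157, 162]
[177, 192, 188, 172, 194, 240, 253, 254, 252, 222, 154, 126, 130, 141, 165, 189, 180, 153, 135, 137, 142, 142, 127, 117, 114, 112, 114, 117, 117, 116, 122, 129, 128, 129, 127, 127, 128, 126, 125, 124, 124, 122, 117, 100, 88, 94, 139, 219, 250, 251, 231, 179, 137, 127, 127, 125, 126, 119, 102, 87, 89, 112, 144, 159, 162]
```

```bash
python3 - <<'E'
from h import *
np.set_printoptions(precision=4,suppress=True)
t=cv2.imread('pics/top0.png');s=cv2.imread('pics/side0.png')
print('burn',tri((435.5,246),(371,216.5)),'mat corners')
# mat: top corners (281,227),(343,233),(336,297),(274,289)
for n,q in(("top",[(282,227),(343,234),(336,297),(274,290)]),("side",[(330,258),(379,285),(343,308),(298,283)])):
    W=np.array([onz(n,*p,.005)[:2] for p in q]);print(n,W.tolist(),W.mean(0))
cv2.imwrite('pics/z1.png',np.hstack([cv2.resize(t[240:285,420:475],(440,360),interpolation=cv2.INTER_NEAREST),cv2.resize(s[190:235,370:415],(360,360),interpolation=cv2.INTER_NEAREST)]))
E
```

```text
burn [ 0.5027 -0.2447  0.0038] mat corners
top [[0.5499830062661037, 0.12454100166737547], [0.5323668286635861, -0.023033364681765076], [0.38166802940791006, -0.00533698017576556], [0.3984029429852016, 0.14232905128971218]] [0.4656 0.0596]
side [[0.5260311261762405, -0.011396071494906734], [0.3696151321172164, 0.030834521592321806], [0.41648729847331634, 0.1459832773351757], [0.5546371553203928, 0.114964420384288]] [0.4667 0.0701]
```

View pics/z1.png

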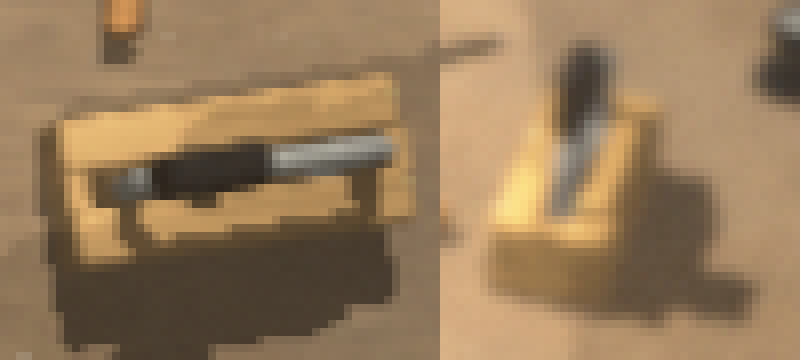

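```bash
python3 - <<'E'
from h import *
np.set_printoptions(precision=4,suppress=True)
T=lambda x,y:(420+x/8,240+y/8)
S=lambda x,y:(370+(x-440)/8,190+y/8)
n=onz('top',*T(117,186),.056);ta=onz('top',*T(392,150),.056);print('nose',n,'tail',ta,(n-ta)[:2], np.linalg.norm(n-ta),np.degrees(np.arctan2(*(n-ta)[:2][::-1])))
d=(n-ta)/np.linalg.norm(n-ta)
print('origin from ends',n-.017*d,ta+.060*d)
a=onz('top',*T(157,178),.0585);b=onz('top',*T(271,158),.0845);print('grip ends',a,b,(a+b)/2)
print('side grip top',onz('side',*S(588,52),.0845), 'tail',onz('side',*S(560,214),.056))
# rest corners top z .03
r=np.array([onz('top',*T(*p),.03)[:2] for p in[(60,122),(392,75),(412,215),(82,262)]]);print(r,r.mean(0))
E
```

```text
nose [ 0.4582 -0.2292  0.056 ] tail [ 0.4682 -0.3074  0.056 ] [-0.01    0.0782] 0.07885569140323123 97.31821675453219
origin from ends [ 0.4603 -0.2461  0.056 ] [ 0.4606 -0.2479  0.056 ]
grip ends [ 0.4603 -0.24    0.0585] [ 0.4641 -0.2653  0.0845] [ 0.4622 -0.2526  0.0715]
side grip top [ 0.4561 -0.249   0.0845] tail [ 0.4414 -0.1887  0.056 ]
[[ 0.4785 -0.2193]
 [ 0.492  -0.3163]
 [ 0.4511 -0.3205]
 [ 0.4377 -0.2244]] [ 0.4648 -0.2701]
```

```bash
cat >> h.py <<'E'
from scipy.spatial.transform import Rotation as Ro
def Rt(yaw): # tool down, tool y at yaw(deg)
    a=np.radians(yaw); x=np.array([0,0,-1.]); y=np.array([np.cos(a),np.sin(a),0]); return np.c_[x,y,np.cross(x,y)]
def plan(p,yaw,n,p0=None,R0=None):
    s=observe(); P=np.array(s['tool_pos']) if p0 is None else p0; R=np.array(s['orientation'])
    p=np.array(p)
    print('t',s['time_s'],'P',np.round(P,4),'F',np.round(s['contact_force'],2),'grip',round(s['grip_width'],3))
    for i in range(n):
        k=n-i; d=R.T@((p-P)/k)/.04; rv=Ro.from_matrix(R.T@Rt(yaw)).as_rotvec()/k; 
        print(np.round(np.r_[d,np.degrees(rv)/6],2).tolist())
        P=P+(p-P)/k; R=R@Ro.from_rotvec(rv).as_matrix()
def st():
    s=observe();R=np.array(s['orientation']); print('t',round(s['time_s'],2),'P',np.round(s['tool_pos'],4),'F',np.round(s['contact_force'],2),'M',np.round(s['torque'],2),'grip',round(s['grip_width'],3),'yaw',round(float(np.degrees(np.arctan2(R[1,1],R[0,1]))),2),'tilt',np.round(np.degrees(R[:2,0]),2),'q',np.round(s['qpos'],2))
    return s
E
python3 - <<'E'
from h import *
plan((.461,-.2485,.16),7.7,14)
E
```

```text
t 0.1 P [ 0.1703 -0.5487  0.2525] F [-0.48 -0.26  0.45] grip 0.998
[0.17, -0.36, -0.65, -0.96, -0.0, 0.0]
[0.17, -0.29, -0.69, -0.96, -0.0, 0.0]
[0.17, -0.22, -0.71, -0.96, -0.0, 0.0]
[0.17, -0.15, -0.73, -0.96, -0.0, 0.0]
[0.17, -0.07, -0.74, -0.96, -0.0, 0.0]
[0.17, 0.0, -0.75, -0.96, -0.0, 0.0]
[0.17, 0.08, -0.74, -0.96, -0.0, 0.0]
[0.17, 0.15, -0.73, -0.96, -0.0, 0.0]
[0.17, 0.22, -0.71, -0.96, -0.0, 0.0]
[0.17, 0.29, -0.69, -0.96, -0.0, 0.0]
[0.17, 0.36, -0.65, -0.96, -0.0, 0.0]
[0.17, 0.42, -0.61, -0.96, -0.0, 0.0]
[0.17, 0.48, -0.57, -0.96, -0.0, 0.0]
[0.17, 0.54, -0.52, -0.96, -0.0, 0.0]
```

```bash
python3 -m handwheel '[[0.1,-0.36,-0.65,-0.96,0,0,0.4],[0.1,-0.29,-0.69,-0.96,0,0,0.4],[0.1,-0.22,-0.71,-0.96,0,0,0.4],[0.1,-0.15,-0.73,-0.96,0,0,0.4],[0.1,-0.07,-0.74,-0.96,0,0,0.4],[0.1,0,-0.75,-0.96,0,0,0.4],[0.1,0.08,-0.74,-0.96,0,0,0.4],[0.1,0.15,-0.73,-0.96,0,0,0.4],[0.1,0.22,-0.71,-0.96,0,0,0.4],[0.1,0.29,-0.69,-0.96,0,0,0.4],[0.1,0.36,-0.65,-0.96,0,0,0.4],[0.1,0.42,-0.61,-0.96,0,0,0.4]]'; python3 - <<'E'
from h import *
st();plan((.461,-.2485,.16),7.7,5)
E
```

```text
time_s: 1.1
tool_pos: [0.4177, -0.2774, 0.1986]
orientation: [[-0.004, 1.0, -0.019], [0.005, -0.019, -1.0], [-1.0, -0.004, -0.005]]
contact_force: [0.4, -0.6, 1.2]
grip_width: 0.398
t 1.1 P [ 0.4177 -0.2774  0.1986] F [ 0.43 -0.59  1.22] M [ 0.01 -0.   -0.01] grip 0.398 yaw -1.09 tilt [-0.23  0.3 ] q [-0.82  0.08  1.84  0.    1.23 -0.81]
t 1.1 P [ 0.4177 -0.2774  0.1986] F [ 0.43 -0.59  1.22] grip 0.398
[0.19, 0.21, -0.15, -0.29, -0.01, 0.01]
[0.19, 0.22, -0.14, -0.29, -0.01, 0.01]
[0.19, 0.22, -0.13, -0.29, -0.01, 0.01]
[0.19, 0.23, -0.13, -0.29, -0.01, 0.01]
[0.19, 0.23, -0.12, -0.29, -0.01, 0.01]
```

```bash
python3 -m handwheel '[[0.19,0.21,-0.15,-0.3,0,0,0.4],[0.19,0.22,-0.14,-0.3,0,0,0.4],[0.19,0.22,-0.13,-0.3,0,0,0.4],[0.19,0.23,-0.13,-0.3,0,0,0.4],[0.19,0.23,-0.12,-0.3,0,0,0.4],[0,0,0,0,0,0,0.4]]'>/dev/null; python3 - <<'E'
from h import *
st();plan((.461,-.2485,.11),7.7,2)
t=viewer.capture('top')[:,:,::-1];s=viewer.capture('side')[:,:,::-1]
cv2.imwrite('pics/g1.png',np.hstack([cv2.resize(t[220:300,400:500],(400,320),interpolation=2),cv2.resize(s[140:240,340:440],(400,400),interpolation=2)[:320]]))
E
```

```text
t 1.6 P [ 0.4644 -0.2416  0.1553] F [-0.92 -0.21 -0.18] M [-0.    0.02 -0.07] grip 0.4 yaw 8.97 tilt [-0.37  0.47] q [-0.71  0.19  1.81  0.    1.15 -0.87]
t 1.6 P [ 0.4644 -0.2416  0.1553] F [-0.92 -0.21 -0.18] grip 0.4
[0.57, -0.05, 0.08, 0.11, -0.04, 0.03]
[0.57, -0.05, 0.08, 0.11, -0.04, 0.03]
```

View pics/g1.png

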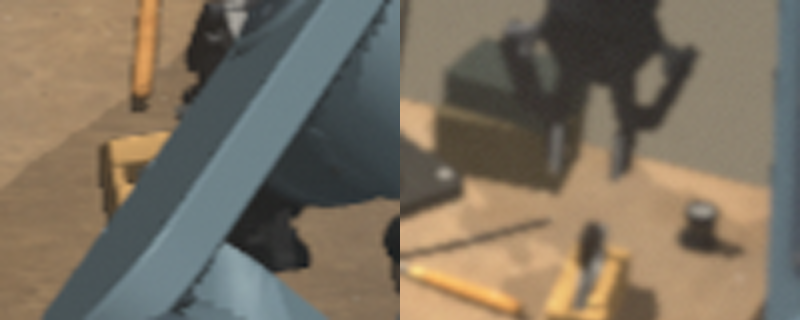

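```bash
python3 - <<'E'
from h import *
s=observe();P=np.array(s['tool_pos']);R=np.array(s['orientation'])
for w in(.017,-.017):
  for d in (.014,.022): print(px('side',P+R@[d,w,0]).round(1))
print('grip top pred',px('side',(.461,-.2485,.0845)), px('side',(.461,-.2485,.0585)))
E
```

```text
[380.8 178.2]
[380.6 180.7]
[392.8 180.1]
[392.6 182.6]
grip top pred [386.82801841 196.16982907] [386.09245572 203.83798188]
```

```bash
python3 -m handwheel '[[0.5,-0.05,0.08,0.11,-0.04,0.03,0.4],[0.4,-0.05,0.08,0.11,-0.04,0.03,0.4],[0,0,0,0,0,0,0.4]]'>/dev/null; python3 - <<'E'
from h import *
st();plan((.461,-.2485,.0775),7.7,3)
E
```

```text
t 1.95 P [ 0.4614 -0.2526  0.122 ] F [-1.33  1.15 -0.14] M [-0.02  0.02 -0.07] grip 0.399 yaw 7.29 tilt [ 0.28 -0.28] q [-0.73  0.23  1.84 -0.    1.07 -0.85]
t 1.95 P [ 0.4614 -0.2526  0.122 ] F [-1.33  1.15 -0.14] grip 0.399
[0.37, -0.0, -0.04, -0.02, 0.02, -0.01]
[0.37, 0.0, -0.04, -0.02, 0.02, -0.01]
[0.37, 0.0, -0.04, -0.02, 0.02, -0.01]
```

```bash
python3 -m handwheel '[[0.3,0,-0.04,0,0.02,-0.01,0.4],[0.3,0,-0.04,0,0.02,-0.01,0.4],[0.3,0,-0.03,0,0,0,0.4],[0,0,0,0,0,0,0.4]]'>/dev/null; python3 - <<'E'
from h import *
st();plan((.461,-.2485,.0775),7.7,1)
s=viewer.capture('side')[:,:,::-1]
cv2.imwrite('pics/g2.png',cv2.resize(s[150:230,340:440],(800,640)[:2],interpolation=2)[:600])
E
```

```text
t 2.28 P [ 0.4612 -0.2505  0.0858] F [-1.05  0.61  0.63] M [ 0.06  0.   -0.02] grip 0.398 yaw 7.11 tilt [ 0.25 -0.17] q [-0.72  0.29  1.86  0.    0.99 -0.85]
t 2.2833 P [ 0.4612 -0.2505  0.0858] F [-1.05  0.61  0.63] grip 0.398
[0.21, 0.0, -0.05, -0.1, 0.03, -0.04]
```

View pics/g2.png

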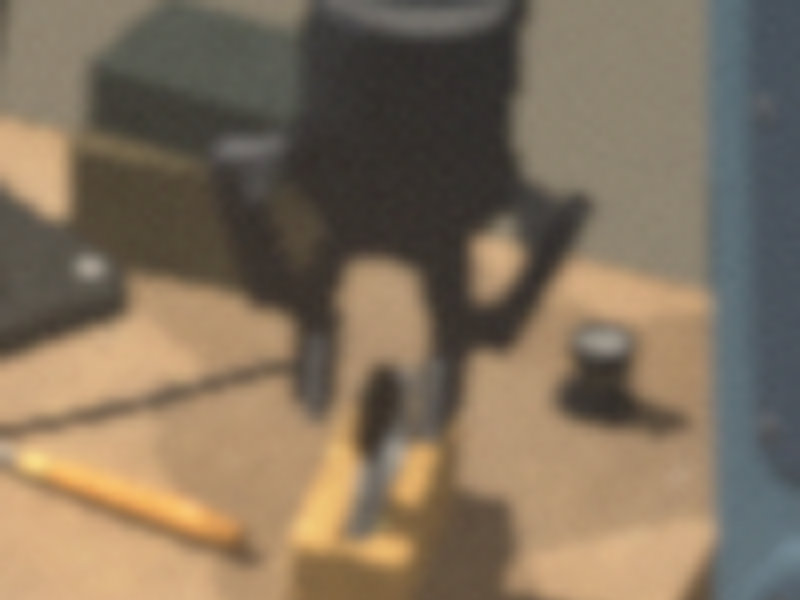

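```bash
python3 -m handwheel '[[0.15,-0.07,-0.05,-0.1,0.03,-0.04,0.4],[0.06,0,0,0,0,0,0.4],[0,0,0,0,0,0,0.4]]'>/dev/null; python3 - <<'E'
from h import *
st()
E
python3 -m handwheel '[[0,0,0,0,0,0,0.25],[0,0,0,0,0,0,0.2],[0,0,0,0,0,0,0.18]]' 60 >/dev/null; python3 - <<'E'
from h import *
st()
s=viewer.capture('side')[:,:,::-1]
cv2.imwrite('pics/g3.png',cv2.resize(s[150:230,340:440],(800,640)[:2],interpolation=2)[:600])
E
```

```text
t 2.58 P [ 0.4594 -0.25    0.0792] F [-0.12 -0.56 -0.52] M [ 0.05 -0.   -0.02] grip 0.4 yaw 7.8 tilt [ 0.12 -0.14] q [-0.73  0.3   1.86 -0.    0.98 -0.86]
t 2.83 P [ 0.46   -0.2504  0.0801] F [-0.09 -0.05  0.43] M [ 0.02 -0.05 -0.02] grip 0.18 yaw 7.81 tilt [ 0.19 -0.21] q [-0.73  0.3   1.86 -0.    0.98 -0.86]
```

View pics/g3.png

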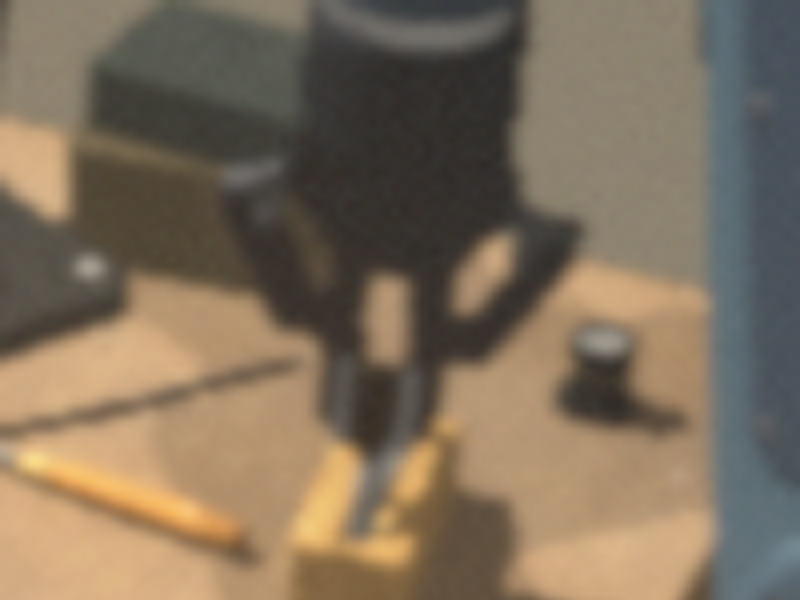

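```bash
python3 -m handwheel '[[0.06,0,-0.03,0,0,0,0.18],[0,0,0,0,0,0,0],[0,0,0,0,0,0,0],[0,0,0,0,0,0,0],[0,0,0,0,0,0,0]]' 100 >/dev/null; python3 - <<'E'
from h import *
st()
E
python3 -m handwheel '[[-0.3,0,0,0,0,0,0],[-0.5,0,0,0,0,0,0],[-0.5,0,0,0,0,0,0],[-0.5,0,0,0,0,0,0],[-0.5,0,0,0,0,0,0],[-0.5,0,0,0,0,0,0],[0,0,0,0,0,0,0]]' >/dev/null; python3 - <<'E'
from h import *
st()
s=viewer.capture('side')[:,:,::-1]
cv2.imwrite('pics/g4.png',cv2.resize(s[110:230,320:440],(600,600)[:2],interpolation=2)[:600])
E
```

```text
t 3.3 P [ 0.4602 -0.2494  0.0781] F [ 1.13  0.24 -0.35] M [0.04 0.02 0.03] grip 0.122 yaw 7.82 tilt [ 0.24 -0.26] q [-0.72  0.3   1.86 -0.    0.97 -0.86]
t 3.88 P [ 0.4584 -0.2472  0.1968] F [ 1.78 -1.1  -0.95] M [-0.01 -0.05  0.03] grip 0.122 yaw 7.81 tilt [ 0.06 -0.03] q [-0.72  0.12  1.8   0.    1.22 -0.86]
```

View pics/g4.png

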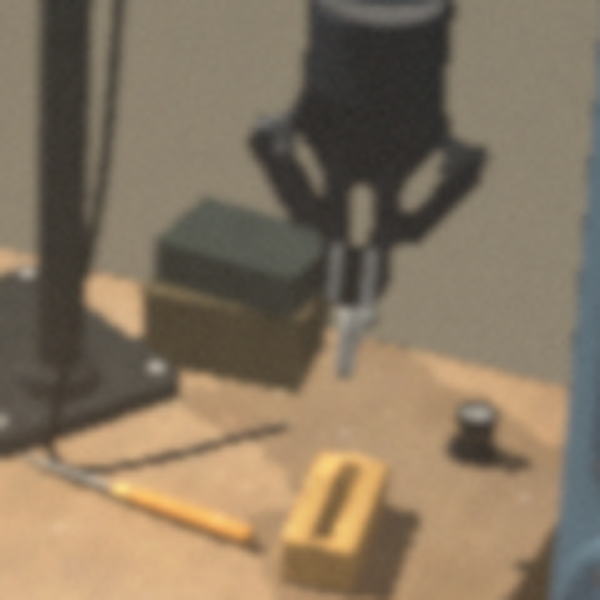

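```bash
python3 - <<'E'
from h import *
plan((.4333,.3356,.235),12,22)
E
```

```text
t 3.9333 P [ 0.4578 -0.2468  0.195 ] F [ 0.97  0.05 -0.57] grip 0.124
[-0.05, 0.06, -0.66, -0.03, -0.0, 0.0]
[-0.05, 0.06, -0.66, -0.03, -0.0, 0.0]
[-0.05, 0.07, -0.66, -0.03, -0.0, 0.0]
[-0.05, 0.07, -0.66, -0.03, -0.0, 0.0]
[-0.05, 0.07, -0.66, -0.03, -0.0, 0.0]
[-0.05, 0.07, -0.66, -0.03, -0.0, 0.0]
[-0.05, 0.08, -0.66, -0.03, -0.0, 0.0]
[-0.05, 0.08, -0.66, -0.03, -0.0, 0.0]
[-0.05, 0.08, -0.66, -0.03, -0.0, 0.0]
[-0.05, 0.08, -0.66, -0.03, -0.0, 0.0]
[-0.05, 0.08, -0.66, -0.03, -0.0, 0.0]
[-0.05, 0.09, -0.66, -0.03, -0.0, 0.0]
[-0.05, 0.09, -0.66, -0.03, -0.0, 0.0]
[-0.05, 0.09, -0.66, -0.03, -0.0, 0.0]
[-0.05, 0.09, -0.66, -0.03, -0.0, 0.0]
[-0.05, 0.1, -0.66, -0.03, -0.0, 0.0]
[-0.05, 0.1, -0.66, -0.03, -0.0, 0.0]
[-0.05, 0.1, -0.65, -0.03, -0.0, 0.0]
[-0.05, 0.1, -0.65, -0.03, -0.0, 0.0]
[-0.05, 0.1, -0.65, -0.03, -0.0, 0.0]
[-0.05, 0.11, -0.65, -0.03, -0.0, 0.0]
[-0.05, 0.11, -0.65, -0.03, -0.0, 0.0]
```

```bash
python3 -m handwheel '[[-0.1,0.06,-0.3,-0.03,0,0,0],[-0.1,0.06,-0.6,-0.03,0,0,0],[-0.1,0.07,-0.66,-0.03,0,0,0],[-0.1,0.07,-0.66,-0.03,0,0,0],[-0.1,0.07,-0.66,-0.03,0,0,0],[-0.05,0.07,-0.66,-0.03,0,0,0],[-0.05,0.08,-0.66,-0.03,0,0,0],[-0.05,0.08,-0.66,-0.03,0,0,0],[-0.05,0.08,-0.66,-0.03,0,0,0],[-0.05,0.08,-0.66,-0.03,0,0,0]]'; python3 - <<'E'
from h import *
st()
plan((.4333,.3356,.235),12,14)
E
```

```text
time_s: 4.77
tool_pos: [0.4397, 0.0165, 0.216]
orientation: [[-0.02, 0.987, 0.16], [0.011, 0.16, -0.987], [-1.0, -0.018, -0.014]]
contact_force: [1.3, 0.2, -0.6]
grip_width: 0.122
t 4.77 P [0.4397 0.0165 0.216 ] F [ 1.27  0.17 -0.57] M [ 0.01  0.   -0.01] grip 0.122 yaw 9.23 tilt [-1.14  0.63] q [-0.24 -0.08  1.96  0.01  1.28 -0.4 ]
t 4.7667 P [0.4397 0.0165 0.216 ] F [ 1.27  0.17 -0.57] grip 0.122
[-0.03, 0.08, -0.56, -0.03, -0.01, 0.01]
[-0.03, 0.08, -0.56, -0.03, -0.01, 0.01]
[-0.03, 0.08, -0.56, -0.03, -0.01, 0.01]
[-0.03, 0.09, -0.56, -0.03, -0.01, 0.01]
[-0.03, 0.09, -0.56, -0.03, -0.01, 0.01]
[-0.03, 0.09, -0.56, -0.03, -0.01, 0.01]
[-0.03, 0.09, -0.56, -0.03, -0.01, 0.01]
[-0.03, 0.09, -0.56, -0.03, -0.01, 0.01]
[-0.03, 0.1, -0.56, -0.03, -0.01, 0.01]
[-0.03, 0.1, -0.56, -0.03, -0.01, 0.01]
[-0.03, 0.1, -0.56, -0.03, -0.01, 0.01]
[-0.03, 0.1, -0.56, -0.03, -0.01, 0.01]
[-0.03, 0.1, -0.56, -0.03, -0.01, 0.01]
[-0.03, 0.11, -0.56, -0.03, -0.01, 0.01]
```

```bash
python3 -m handwheel '[[-0.03,0.09,-0.6,-0.03,-0.01,0.02,0],[-0.03,0.09,-0.6,-0.03,-0.01,0.02,0],[-0.03,0.09,-0.6,-0.03,-0.01,0.02,0],[-0.03,0.09,-0.6,-0.03,-0.01,0.01,0],[-0.03,0.09,-0.6,-0.03,-0.01,0.01,0],[-0.03,0.09,-0.6,-0.03,-0.01,0.01,0],[-0.03,0.1,-0.6,-0.03,-0.01,0.01,0],[-0.03,0.1,-0.6,-0.03,-0.01,0.01,0],[-0.03,0.1,-0.6,-0.03,-0.01,0.01,0],[-0.03,0.1,-0.5,-0.03,-0.01,0.01,0],[-0.03,0.1,-0.3,-0.03,0,0,0],[0,0,0,0,0,0,0]]'; python3 - <<'E'
from h import *
st()
plan((.4333,.3356,.235),12,2)
E
```

```text
time_s: 5.77
tool_pos: [0.4157, 0.2905, 0.2162]
orientation: [[-0.036, 0.978, 0.205], [0.002, 0.205, -0.979], [-0.999, -0.035, -0.01]]
contact_force: [-0.3, 0.3, -1.3]
grip_width: 0.127
t 5.77 P [0.4157 0.2905 0.2162] F [-0.31  0.35 -1.35] M [0.06 0.03 0.  ] grip 0.127 yaw 11.85 tilt [-2.08  0.13] q [0.37 0.09 1.79 0.02 1.3  0.16]
t 5.7667 P [0.4157 0.2905 0.2162] F [-0.31  0.35 -1.35] grip 0.127
[-0.24, 0.32, -0.51, -0.01, -0.05, 0.17]
[-0.24, 0.33, -0.51, -0.01, -0.05, 0.17]
```

```bash
python3 -m handwheel '[[-0.24,0.32,-0.5,0,-0.05,0.17,0],[-0.24,0.32,-0.5,0,-0.05,0.17,0],[0,0,0,0,0,0,0],[0,0,0,0,0,0,0]]' >/dev/null; python3 - <<'E'
from h import *
st()
plan((.4333,.3356,.235),12,1)
t=viewer.capture('top')[:,:,::-1];s=viewer.capture('side')[:,:,::-1]
cv2.imwrite('pics/w1t.png',t);cv2.imwrite('pics/w1s.png',s)
cv2.imwrite('pics/w1.png',np.hstack([cv2.resize(t[220:320,150:250],(400,400),interpolation=2),cv2.resize(s[260:390,250:350],(400,520),interpolation=2)[120:]]))
E
```

```text
t 6.1 P [0.428  0.335  0.2293] F [ 1.   -0.3  -1.78] M [ 0.01  0.03 -0.  ] grip 0.119 yaw 11.97 tilt [-0.54 -0.4 ] q [ 0.45  0.14  1.7  -0.    1.31  0.24]
t 6.1 P [0.428  0.335  0.2293] F [ 1.   -0.3  -1.78] grip 0.119
[-0.14, 0.13, 0.01, -0.0, 0.05, 0.1]
```

View pics/w1.png

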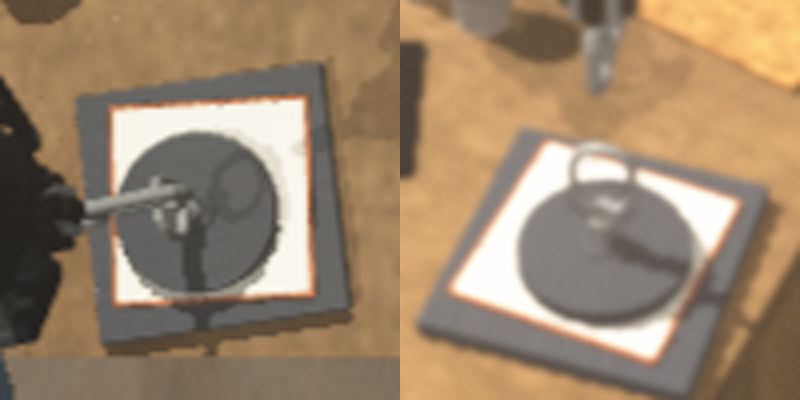

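View pics/w1s.png

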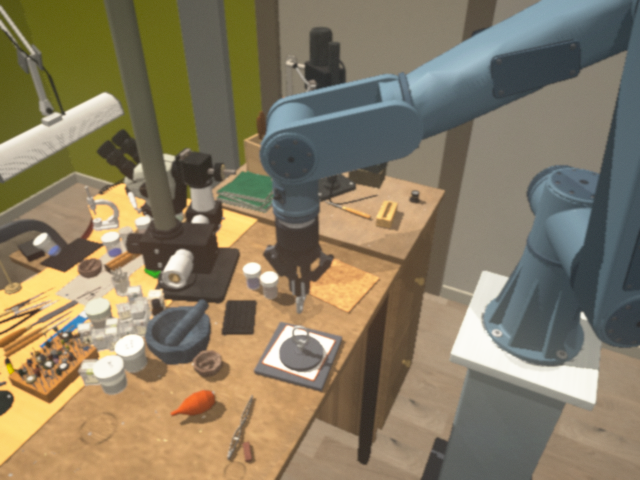

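```bash
python3 - <<'E'
from h import *
s=st();P=np.array(s['tool_pos']);R=np.array(s['orientation'])
hx=-R[:,2];hz=-R[:,0];hy=np.cross(hz,hx);O=P-.0596*hz
H=lambda x,y,z:O+R@np.array([0,0,0])+hx*x+hy*y+hz*z
for p in[(-60,0,37.5),(-48,0,41.5),(-15,0,41.5),(17,0,37.5),(0,0,-10.5),(17,0,0)]:
    X=H(*np.array(p)/1000);print(p,px('top',X).round(1),px('side',X).round(1))
t=cv2.imread('pics/w1t.png');q=cv2.imread('pics/w1s.png')
cv2.imwrite('pics/w1b.png',np.hstack([cv2.resize(t[250:290,160:210],(500,400),interpolation=cv2.INTER_NEAREST),cv2.resize(q[275:315,285:315],(300,400),interpolation=cv2.INTER_NEAREST)]))
E
```

```text
t 6.2 P [0.4281 0.3344 0.2294] F [ 0.39 -0.3  -1.5 ] M [ 0.02 -0.04 -0.04] grip 0.121 yaw 11.9 tilt [-0.54 -0.39] q [ 0.45  0.14  1.7  -0.    1.31  0.24]
(-60, 0, 37.5) [194.  268.3] [308.3 271.6]
(-48, 0, 41.5) [187.3 269.5] [306.6 273.9]
(-15, 0, 41.5) [170.8 273.1] [301.9 284.8]
(17, 0, 37.5) [155.5 276.6] [297.3 297.5]
(0, 0, -10.5) [172.5 275.8] [300.5 309.7]
(17, 0, 0) [162.5 277.3] [297.9 311.8]
```

View pics/w1b.png

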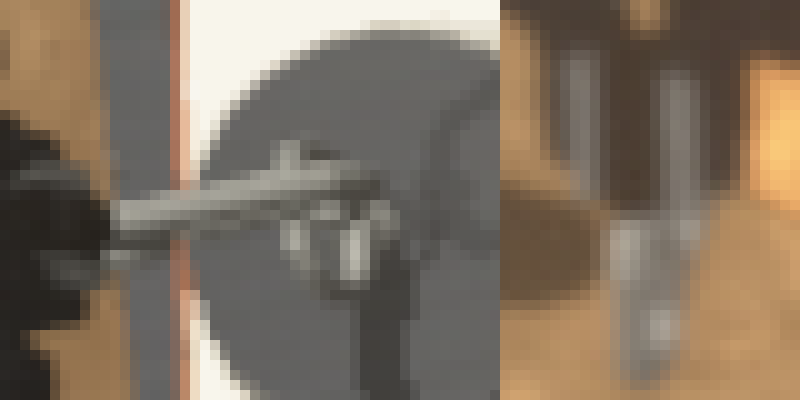

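```bash
python3 - <<'E'
from h import *
np.set_printoptions(precision=4,suppress=True)
s=observe();P=np.array(s['tool_pos']);R=np.array(s['orientation'])
hx=-R[:,2];hz=-R[:,0];hy=np.cross(hz,hx);O=P-.0596*hz
for z in(37.5,30,20,10,0): print(z,px('top',O-.06*hx+hz*z/1000).round(1))
X=tri((188.5,270.8),(300.5,323.9));print('wire',X,px('top',X),px('side',X))
for z in (.085,.09,.095,.1,.105): 
    a=onz('top',188.5,270.8,z);print(z,a,px('side',a)+[0,2.6])
d=onz('top',199.1,273.2,.027);print('disc',d)
for z in(.06,.07,.08):
    a=onz('top',189.2,265,z);b=onz('top',192.0,279.,z);print('extremes',z,a,b,(a+b)/2,np.degrees(np.arctan2(*(a-b)[:2][::-1])))
# side extremes
E
```

```text
37.5 [194.  268.3]
30 [195.1 268.6]
20 [196.6 268.9]
10 [198.1 269.1]
0 [199.5 269.4]
wire [0.4386 0.3184 0.1008] [188.7927 271.5911] [299.8416 323.7765]
0.085 [0.441 0.324 0.085] [297.6635 333.1437]
0.09 [0.4408 0.3225 0.09  ] [298.0638 330.9942]
0.095 [0.4405 0.3209 0.095 ] [298.4656 328.8368]
0.1 [0.4403 0.3194 0.1   ] [298.8688 326.6714]
0.105 [0.4401 0.3178 0.105 ] [299.2735 324.4979]
disc [0.4379 0.3167 0.027 ]
extremes 0.06 [0.4553 0.3305 0.06  ] [0.4234 0.3231 0.06  ] [0.4394 0.3268 0.06  ] 13.162451421617911
extremes 0.07 [0.4548 0.3275 0.07  ] [0.4232 0.3201 0.07  ] [0.439  0.3238 0.07  ] 13.162451421617885
extremes 0.08 [0.4542 0.3244 0.08  ] [0.4229 0.3171 0.08  ] [0.4385 0.3207 0.08  ] 13.16245142161793
```

```bash
python3 - <<'E'
from h import *
plan((.4346,.3351,.184),12.5,4)
E
```

```text
t 6.2 P [0.4281 0.3344 0.2294] F [ 0.39 -0.3  -1.5 ] grip 0.121
[0.28, 0.04, 0.0, -0.02, 0.01, 0.03]
[0.28, 0.04, 0.0, -0.02, 0.01, 0.03]
[0.28, 0.04, 0.0, -0.02, 0.01, 0.03]
[0.28, 0.04, 0.0, -0.02, 0.01, 0.03]
```

```bash
python3 -m handwheel '[[0.28,0.04,0,-0.02,0.01,0.03,0],[0.28,0.04,0,-0.02,0.01,0.03,0],[0.28,0.04,0,-0.02,0.01,0.03,0],[0.2,0.04,0,-0.02,0.01,0.03,0],[0,0,0,0,0,0,0],[0,0,0,0,0,0,0]]' >/dev/null; python3 - <<'E'
from h import *
s=st()
plan((.4346,.3351,.184),12.5,1)
t=viewer.capture('top')[:,:,::-1];q=viewer.capture('side')[:,:,::-1]
cv2.imwrite('pics/w2t.png',t);cv2.imwrite('pics/w2s.png',q)
P=np.array(s['tool_pos']);R=np.array(s['orientation'])
hx=-R[:,2];hz=-R[:,0];hy=np.cross(hz,hx);O=P-.0596*hz
for p in[(-60,0,37.5),(-60,0,10),(-48,0,41.5),(-15,0,41.5),(0,0,-10.5),(17,0,0)]:
    p=np.array(p)/1000; X=O+hx*p[0]+hz*p[2];print(p,px('top',X).round(1),px('side',X).round(1))
cv2.imwrite('pics/w2.png',np.hstack([cv2.resize(t[250:295,160:210],(500,450),interpolation=cv2.INTER_NEAREST),cv2.resize(q[290:335,285:315],(300,450),interpolation=cv2.INTER_NEAREST)]))
E
```

```text
t 6.7 P [0.4322 0.3295 0.1836] F [ 0.12 -0.14 -1.93] M [ 0.03 -0.02  0.03] grip 0.126 yaw 12.11 tilt [-0.18 -0.19] q [ 0.43  0.19  1.75 -0.    1.21  0.22]
t 6.7 P [0.4322 0.3295 0.1836] F [ 0.12 -0.14 -1.93] grip 0.126
[-0.01, 0.09, -0.13, -0.07, 0.02, 0.04]
[-0.06    0.      0.0375] [202.9 267.3] [307.6 286.8]
[-0.06  0.    0.01] [206.5 268. ] [307.8 296.6]
[-0.048   0.      0.0415] [196.7 268.4] [306.  289.1]
[-0.015   0.      0.0415] [180.9 271.8] [301.6 300.1]
[ 0.      0.     -0.0105] [181.9 274.4] [300.1 323.9]
[0.017 0.    0.   ] [172.6 275.9] [297.6 326.2]
```

View pics/w2.png

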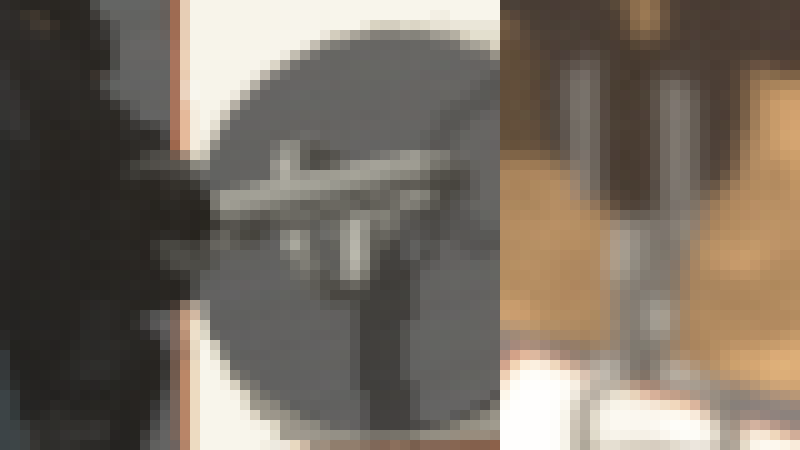

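```bash
python3 -m handwheel '[[0.05,0.04,-0.13,-0.06,0.02,0.04,0],[0.05,0.02,-0.03,0,0,0,0],[0,0,0,0,0,0,0],[0,0,0,0,0,0,0]]' >/dev/null; python3 - <<'E'
from h import *
s=st()
plan((.4338,.3351,.175),12.5,1)
E
```

```text
t 7.13 P [0.4346 0.3378 0.1819] F [-0.28 -0.09 -1.22] M [ 0.01 -0.01  0.03] grip 0.122 yaw 12.52 tilt [0.28 0.13] q [ 0.45  0.2   1.74 -0.    1.2   0.23]
t 7.1333 P [0.4346 0.3378 0.1819] F [-0.28 -0.09 -1.22] grip 0.122
[0.17, -0.04, 0.06, 0.0, -0.01, -0.05]
```

```bash
python3 -m handwheel '[[0.15,-0.02,0.06,0,0,-0.03,0],[0,0,0,0,0,0,0],[0,0,0,0,0,0,0]]' >/dev/null; python3 - <<'E'
from h import *
s=st()
plan((.4338,.3351,.170),12.5,1)
E
```

```text
t 7.38 P [0.4346 0.3356 0.1759] F [0.06 0.92 0.2 ] M [ 0.02 -0.04 -0.02] grip 0.12 yaw 12.56 tilt [0.15 0.1 ] q [0.44 0.2  1.75 0.   1.19 0.22]
t 7.3833 P [0.4346 0.3356 0.1759] F [0.06 0.92 0.2 ] grip 0.12
[0.15, -0.02, 0.01, 0.01, -0.01, -0.03]
```

Good alignment; descend in short rows while reading force.

```bash
for i in 1 2 3 4; do python3 -m handwheel '[[0.06,0,0.01,0,0,-0.01,0],[0.06,0,0,0,0,0,0],[0,0,0,0,0,0,0]]' >/dev/null; python3 -c "
from h import *
st()"; done
```

```text
t 7.63 P [0.4346 0.3349 0.1704] F [ 0.16 -0.48 -1.83] M [ 0.02  0.07 -0.02] grip 0.119 yaw 12.55 tilt [0.06 0.08] q [0.44 0.21 1.75 0.   1.18 0.22]
t 7.88 P [0.4347 0.3344 0.165 ] F [ 0.22  0.77 -1.56] M [ 0.02 -0.04  0.01] grip 0.121 yaw 12.54 tilt [-0.01  0.06] q [0.44 0.22 1.75 0.   1.17 0.22]
t 8.13 P [0.4355 0.335  0.161 ] F [-0.26  0.31  0.16] M [0.13 0.12 0.03] grip 0.121 yaw 12.54 tilt [0.04 0.18] q [0.44 0.22 1.75 0.   1.16 0.22]
t 8.38 P [0.4363 0.3352 0.1567] F [ 0.18  0.49 -0.9 ] M [ 0.22 -0.    0.01] grip 0.123 yaw 12.55 tilt [0.09 0.24] q [0.44 0.23 1.76 0.   1.15 0.22]
```

```bash
cat > snap.py <<'E'
from h import *
import sys
st()
t=viewer.capture('top')[:,:,::-1];q=viewer.capture('side')[:,:,::-1]
cv2.imwrite(sys.argv[1],np.hstack([cv2.resize(t[250:295,160:210],(500,450),interpolation=cv2.INTER_NEAREST),cv2.resize(q[305:350,285:315],(300,450),interpolation=cv2.INTER_NEAREST)]))
E
python3 snap.py pics/w3.png
```

```text
t 8.38 P [0.4363 0.3352 0.1567] F [ 0.18  0.49 -0.9 ] M [ 0.22 -0.    0.01] grip 0.123 yaw 12.55 tilt [0.09 0.24] q [0.44 0.23 1.76 0.   1.15 0.22]
```

View pics/w3.png

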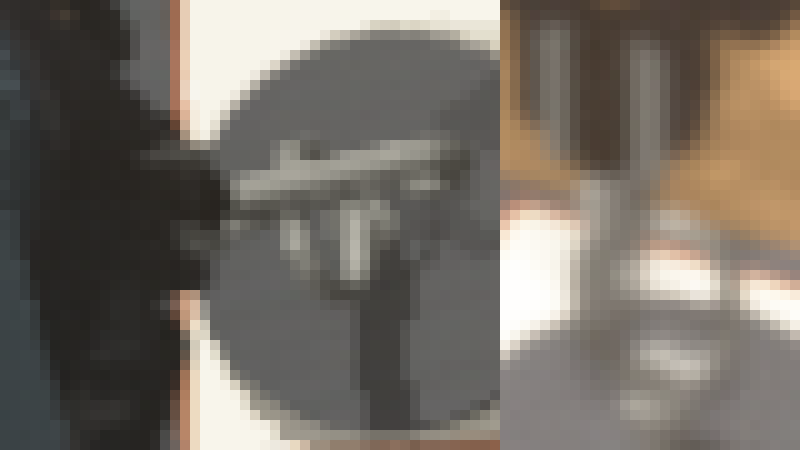

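```bash
python3 -m handwheel '[[-0.15,-0.1,0,0,0,0,0],[-0.15,-0.05,0,0,0,0,0],[0,0,0,0,0,0,0],[0,0,0,0,0,0,0]]' >/dev/null; python3 snap.py pics/w4.png; python3 - <<'E'
from h import *
for x in(.433,.436,.439): print(x,px('top',(x,.3175,.075)),px('top',(x,.3175,.139+.012)),px('top',(x,.3175,.027)),px('side',(x,.3175,.1)))
s=observe();P=np.array(s['tool_pos']);R=np.array(s['orientation'])
hx=-R[:,2];hz=-R[:,0];O=P-.0596*hz
for x in(-15,-20,-48): print(x,px('top',O+hx*x/1e3+hz*.0415))
E
```

```text
t 8.82 P [0.4292 0.333  0.1692] F [-0.24 -0.06 -1.81] M [-0.   -0.07 -0.01] grip 0.123 yaw 12.55 tilt [-0.02  0.14] q [0.44 0.2  1.76 0.   1.18 0.22]
0.433 [192.62424977 274.55074465] [181.79173289 273.24418379] [198.6785988  275.28098819] [302.45723378 324.63027126]
0.436 [192.6668233  273.21208813] [181.84175745 271.79937243] [198.71726881 274.0016962 ] [301.16203295 324.15679547]
0.439 [192.70936729 271.87436056] [181.89174452 270.35564353] [198.75591318 272.72325245] [299.86920872 323.68418846]
-15 [181.31513183 273.44088444]
-20 [183.66889547 272.91302404]
-48 [196.84421072 269.95829781]
```

View pics/w4.png

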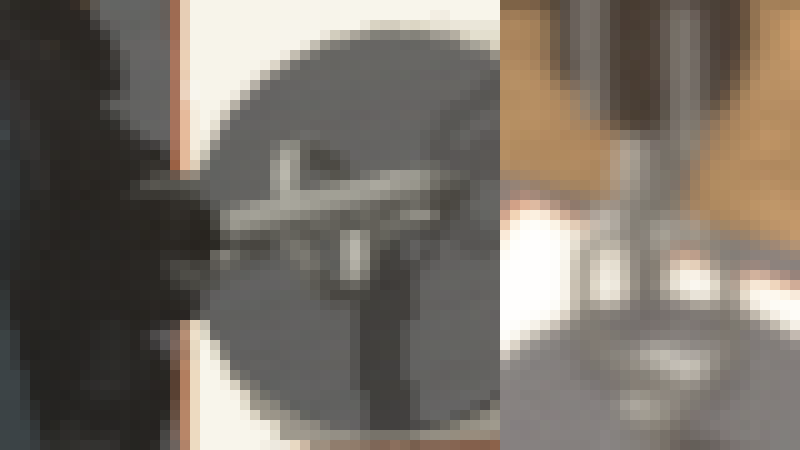

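```bash
python3 -m handwheel '[[0.05,0.03,-0.06,0,0,0,0],[0,0,0,0,0,0,0],[0,0,0,0,0,0,0]]' >/dev/null; python3 -c "
from h import *
st()";  for i in 1 2 3; do python3 -m handwheel '[[0.05,0,0,0,0,0,0],[0.05,0,0,0,0,0,0],[0,0,0,0,0,0,0]]' >/dev/null; python3 -c "
from h import *
st()"; done
```

```text
t 9.17 P [0.4298 0.3356 0.1665] F [-0.13 -0.85 -1.89] M [ 0.04 -0.03 -0.01] grip 0.122 yaw 12.53 tilt [-0.05  0.11] q [0.44 0.21 1.76 0.   1.17 0.22]
t 9.42 P [0.4299 0.3356 0.1619] F [-0.06  0.25  0.69] M [-0.06 -0.03 -0.06] grip 0.118 yaw 12.54 tilt [-0.06  0.09] q [0.44 0.22 1.76 0.   1.16 0.22]
t 9.67 P [0.4301 0.3353 0.1577] F [-0.08 -1.56  0.25] M [-0.08  0.05 -0.01] grip 0.117 yaw 12.54 tilt [-0.05  0.06] q [0.44 0.22 1.76 0.   1.15 0.22]
t 9.92 P [0.4301 0.3355 0.1537] F [-0.92 -0.21  2.06] M [-0.15  0.15  0.03] grip 0.122 yaw 12.53 tilt [-0.05  0.08] q [0.44 0.23 1.77 0.   1.15 0.22]
```

```bash
for i in 1 2 3 4; do python3 -m handwheel '[[0.05,0,0,0,0,0,0],[0.05,0,0,0,0,0,0],[0,0,0,0,0,0,0]]' >/dev/null; python3 -c "
from h import *
st()"; done; python3 snap.py pics/w5.png
```

```text
t 10.17 P [0.4302 0.3359 0.1496] F [-1.36 -1.53  1.89] M [-0.17  0.08 -0.05] grip 0.12 yaw 12.54 tilt [-0.02  0.13] q [0.44 0.23 1.77 0.   1.14 0.22]
t 10.42 P [0.4305 0.3361 0.1456] F [-0.97 -1.16  2.42] M [-0.31  0.09  0.01] grip 0.117 yaw 12.55 tilt [0.03 0.15] q [0.44 0.24 1.77 0.   1.13 0.22]
t 10.67 P [0.431  0.3358 0.1414] F [ 0.29 -2.08  1.44] M [-0.52 -0.11 -0.01] grip 0.119 yaw 12.55 tilt [0.09 0.11] q [0.44 0.24 1.77 0.   1.12 0.22]
t 10.92 P [0.4313 0.3348 0.1366] F [ 0.22 -0.6  -3.72] M [ 0.06 -0.04 -0.02] grip 0.119 yaw 12.55 tilt [ 0.11 -0.  ] q [ 0.44  0.25  1.78 -0.    1.11  0.22]
t 10.92 P [0.4313 0.3348 0.1366] F [ 0.22 -0.6  -3.72] M [ 0.06 -0.04 -0.02] grip 0.119 yaw 12.55 tilt [ 0.11 -0.  ] q [ 0.44  0.25  1.78 -0.    1.11  0.22]
```

View pics/w5.png

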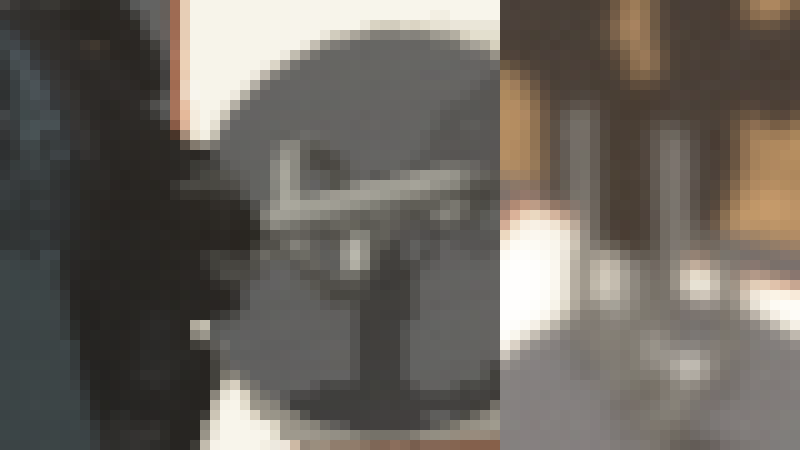

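```bash
for i in 1 2 3; do python3 -m handwheel '[[0.04,0,0,0,0,0,0],[0,0,0,0,0,0,0]]' >/dev/null; python3 -c "
from h import *
st()"; done
```

```text
t 11.18 P [0.4304 0.3356 0.1343] F [-0.46 -0.16 -1.79] M [ 0.03  0.04 -0.02] grip 0.119 yaw 12.52 tilt [-0.01  0.11] q [0.44 0.25 1.78 0.   1.11 0.22]
t 11.35 P [0.4299 0.3359 0.1322] F [-0.48 -0.86 -1.29] M [ 0.   -0.06  0.06] grip 0.118 yaw 12.53 tilt [-0.06  0.13] q [0.44 0.26 1.78 0.   1.1  0.22]
t 11.52 P [0.4297 0.336  0.1302] F [-0.14 -0.02 -1.09] M [-0.02  0.03  0.03] grip 0.122 yaw 12.54 tilt [-0.08  0.13] q [0.44 0.26 1.78 0.   1.1  0.22]
```

```bash
for i in 1 2 3; do python3 -m handwheel '[[0.03,0,0,0,0,0,0],[0,0,0,0,0,0,0]]' >/dev/null; python3 -c "
from h import *
st()"; done
```

```text
t 11.68 P [0.4296 0.3361 0.1288] F [ 0.48  0.53 -1.23] M [-0.03  0.07 -0.01] grip 0.123 yaw 12.54 tilt [-0.08  0.14] q [0.44 0.26 1.78 0.   1.1  0.22]
t 11.85 P [0.4296 0.3362 0.1275] F [ 0.62 -0.71 -1.05] M [ 0.02  0.   -0.01] grip 0.122 yaw 12.54 tilt [-0.08  0.14] q [0.44 0.26 1.78 0.   1.09 0.22]
t 12.02 P [0.43   0.3363 0.1267] F [-0.32  0.02 -0.28] M [-0.07  0.09 -0.05] grip 0.123 yaw 12.54 tilt [-0.04  0.16] q [0.44 0.27 1.78 0.   1.09 0.22]
```

```bash
for i in 1 2; do python3 -m handwheel '[[0.03,0,0,0,0,0,0],[0,0,0,0,0,0,0]]' >/dev/null; python3 -c "
from h import *
st()"; done
```

```text
t 12.18 P [0.43   0.3364 0.1266] F [-1.93 -1.49  0.66] M [-0.16  0.25  0.  ] grip 0.116 yaw 12.55 tilt [-0.04  0.15] q [0.44 0.27 1.78 0.   1.09 0.22]
t 12.35 P [0.4301 0.3364 0.1266] F [-2.18 -1.4   1.25] M [-0.24  0.31 -0.08] grip 0.121 yaw 12.56 tilt [-0.03  0.14] q [0.45 0.27 1.78 0.   1.09 0.22]
```

```bash
python3 -m handwheel '[[-0.05,0,0,0,0,0,0],[0,0,0,0,0,0,0]]' >/dev/null; python3 snap.py pics/w6.png
```

```text
t 12.52 P [0.4302 0.3365 0.1285] F [-1.08 -0.86 -0.96] M [ 0.05 -0.06  0.03] grip 0.122 yaw 12.55 tilt [-0.    0.16] q [0.44 0.26 1.78 0.   1.1  0.22]
```

View pics/w6.png

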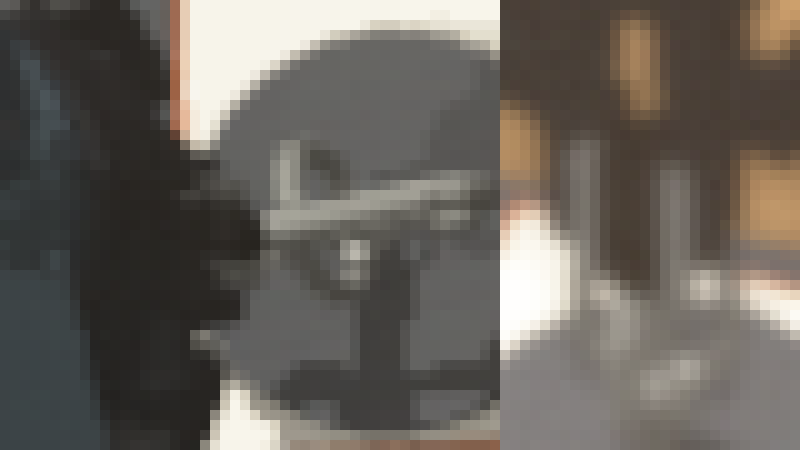

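```bash
for i in 1 2 3; do python3 -m handwheel '[[0,0,0.08,0,0,0,0],[0,0,0.05,0,0,0,0],[0,0,0,0,0,0,0]]' >/dev/null; python3 -c "
from h import *
st()"; done
```

```text
t 12.87 P [0.4309 0.3307 0.1274] F [-0.13 -0.38 -0.71] M [ 0.04 -0.04 -0.05] grip 0.12 yaw 12.57 tilt [-0.07  0.13] q [0.43 0.26 1.79 0.   1.09 0.21]
t 13.12 P [0.4321 0.3248 0.127 ] F [-0.12 -0.04 -1.74] M [ 0.03 -0.02  0.03] grip 0.127 yaw 12.55 tilt [-0.1   0.11] q [0.42 0.26 1.8  0.   1.09 0.2 ]
t 13.37 P [0.4335 0.319  0.127 ] F [ 0.13  0.45 -1.5 ] M [0.01 0.   0.02] grip 0.127 yaw 12.53 tilt [-0.09  0.11] q [0.41 0.25 1.8  0.   1.09 0.19]
```

```bash
python3 -m handwheel '[[-0.03,0,0.03,0,0,0,0],[-0.03,0,0,0,0,0,0],[0,0,0,0,0,0,0]]' >/dev/null; python3 snap.py pics/w7.png
```

```text
t 13.62 P [0.4338 0.3176 0.1296] F [-0.17  0.09 -1.64] M [-0.04 -0.    0.1 ] grip 0.121 yaw 12.51 tilt [-0.09  0.12] q [0.41 0.25 1.8  0.   1.1  0.19]
```

View pics/w7.png

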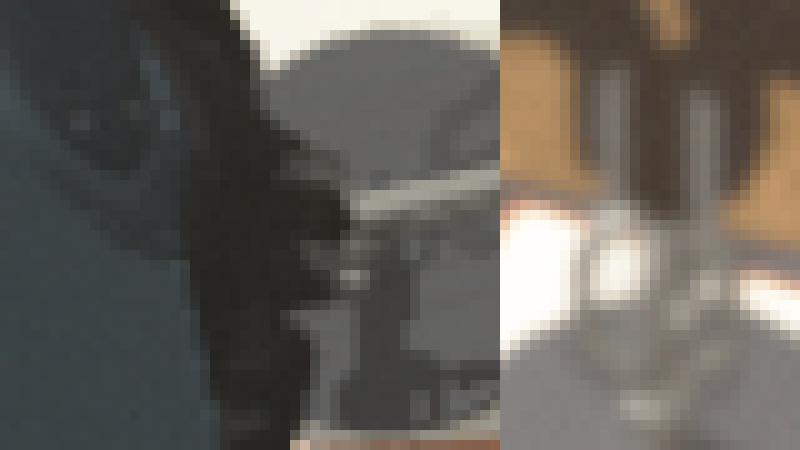

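```bash
for i in 1 2 3; do python3 -m handwheel '[[-0.1,0,0,0,0,0,0],[-0.1,0,0,0,0,0,0],[0,0,0,0,0,0,0]]' >/dev/null; python3 -c "
from h import *
st()"; done
```

```text
t 13.97 P [0.4336 0.3177 0.1381] F [ 0.16  0.02 -0.95] M [ 0.03  0.01 -0.  ] grip 0.122 yaw 12.54 tilt [-0.13  0.1 ] q [0.41 0.23 1.8  0.   1.11 0.19]
t 14.22 P [0.4337 0.3179 0.1473] F [-0.16 -0.13 -0.6 ] M [ 0.02 -0.01 -0.01] grip 0.124 yaw 12.55 tilt [-0.1   0.12] q [0.41 0.22 1.79 0.   1.13 0.19]
t 14.47 P [0.4337 0.318  0.1564] F [-0.08  0.25 -1.42] M [ 0.12 -0.01 -0.03] grip 0.119 yaw 12.55 tilt [-0.08  0.13] q [0.41 0.21 1.79 0.   1.15 0.19]
```

```bash
for i in 1 2 3 4; do python3 -m handwheel '[[-0.05,0,0,0,0,0,0],[0,0,0,0,0,0,0]]' >/dev/null; python3 -c "
from h import *
st()"; done
```

```text
t 14.63 P [0.4328 0.3176 0.1576] F [-0.97 -0.13 -5.07] M [ 0.09  0.26 -0.03] grip 0.126 yaw 12.55 tilt [-0.2   0.08] q [0.41 0.21 1.79 0.   1.15 0.19]
t 14.8 P [0.4313 0.3169 0.158 ] F [-0.1  -0.56 -4.52] M [-0.01  0.2   0.03] grip 0.122 yaw 12.55 tilt [-0.41 -0.01] q [0.41 0.2  1.79 0.   1.16 0.19]
t 14.97 P [0.4303 0.3165 0.1588] F [-0.91 -0.11 -6.22] M [-0.02  0.28  0.04] grip 0.124 yaw 12.55 tilt [-0.56 -0.08] q [0.41 0.2  1.79 0.   1.16 0.19]
t 15.13 P [0.4299 0.3162 0.1603] F [ 0.66 -0.08 -6.97] M [ 0.01 -0.08 -0.04] grip 0.12 yaw 12.55 tilt [-0.64 -0.12] q [0.41 0.2  1.79 0.   1.17 0.19]
```

```bash
for i in 1 2 3; do python3 -m handwheel '[[-0.08,0.02,-0.01,0,0,0.03,0],[-0.08,0.02,0,0,0,0.03,0],[0,0,0,0,0,0,0]]' >/dev/null; python3 -c "
from h import *
st()"; done;  python3 snap.py pics/w8.png
```

```text
t 15.38 P [0.4313 0.3169 0.1669] F [ 0.35 -0.27 -7.12] M [-0.   -0.06 -0.02] grip 0.122 yaw 12.55 tilt [-0.3  -0.06] q [0.41 0.19 1.78 0.   1.17 0.19]
t 15.63 P [0.4332 0.3178 0.1743] F [ 0.83 -0.57 -7.48] M [ 0.02 -0.02 -0.04] grip 0.123 yaw 12.55 tilt [0.13 0.05] q [ 0.41  0.18  1.78 -0.    1.18  0.19]
t 15.88 P [0.4349 0.3187 0.1816] F [ 0.76 -0.09 -7.48] M [ 0.07 -0.02 -0.05] grip 0.12 yaw 12.55 tilt [0.54 0.14] q [ 0.41  0.17  1.77 -0.    1.19  0.19]
t 15.88 P [0.4349 0.3187 0.1816] F [ 0.76 -0.09 -7.48] M [ 0.07 -0.02 -0.05] grip 0.12 yaw 12.55 tilt [0.54 0.14] q [ 0.41  0.17  1.77 -0.    1.19  0.19]
```

View pics/w8.png

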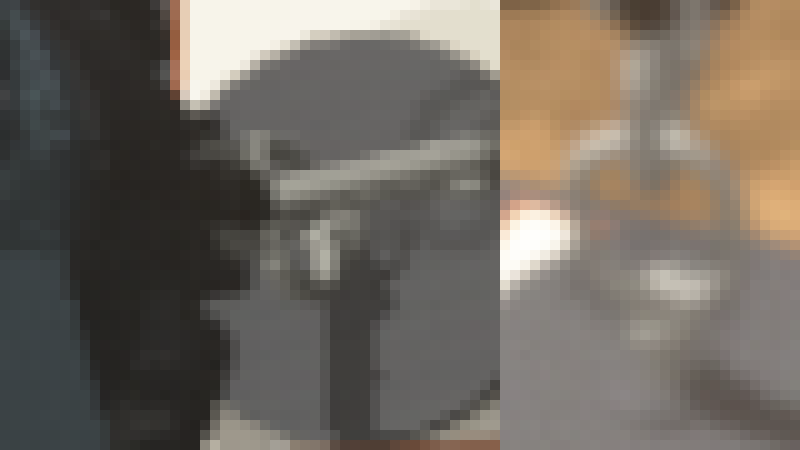

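```bash
python3 -m handwheel '[[-0.15,0,0,0,0,-0.03,0],[-0.2,0,0,0,0,-0.02,0],[-0.2,0,0,0,0,-0.02,0],[-0.2,0,0,0,0,0,0],[-0.2,0,0,0,0,0,0],[-0.2,0,0,0,0,0,0],[-0.1,0,0,0,0,0,0],[0,0,0,0,0,0,0],[0,0,0,0,0,0,0]]' >/dev/null; python3 - <<'E'
from h import *
st(); plan((.4635,.06,.23),12.5,20)
t=cv2.imread('pics/top0.png');s=cv2.imread('pics/side0.png')
for n,img in(("top",t),("side",s)):
    h=cv2.cvtColor(img,cv2.COLOR_BGR2HSV); 
    m=np.zeros(h.shape[:2],np.uint8); 
    if n=="top": sl=(slice(220,305),slice(265,350))
    else: sl=(slice(252,315),slice(292,385))
    print(n,h[262,308] if n=="top" else h[283,338], h[215,308] if n=="top" else h[320,360])
    m[sl]=((h[sl][...,2]>185)).astype(np.uint8)
    m=cv2.morphologyEx(m,cv2.MORPH_CLOSE,np.ones((5,5)))
    c=max(cv2.findContours(m,0,1)[0],key=cv2.contourArea); b=cv2.boxPoints(cv2.minAreaRect(c)); q=cv2.approxPolyDP(cv2.convexHull(c),4,True)[:,0]
    off=np.array([0,.9]) if n=="top" else np.array([0,-2.6])
    W=np.array([onz(n,*(p+off),.005)[:2] for p in q]); print(n,q.tolist(),W.round(3).tolist(),W.mean(0))
t=viewer.capture('top')[:,:,::-1];s=viewer.capture('side')[:,:,::-1]
cv2.imwrite('pics/l1.png',np.hstack([cv2.resize(t[200:320,150:310],(400,300)),cv2.resize(s[240:390,230:430],(400,300))]))
E
```

```text
t 16.73 P [0.4348 0.3186 0.2379] F [ 0.16 -0.09 -6.92] M [-0.    0.   -0.02] grip 0.126 yaw 12.55 tilt [0.14 0.07] q [0.41 0.11 1.72 0.   1.31 0.19]
t 16.7333 P [0.4348 0.3186 0.2379] F [ 0.16 -0.09 -6.92] grip 0.126
[0.01, -0.04, 0.32, 0.0, -0.0, -0.0]
[0.01, -0.04, 0.32, 0.0, -0.0, -0.0]
[0.01, -0.04, 0.32, 0.0, -0.0, -0.0]
[0.01, -0.04, 0.32, 0.0, -0.0, -0.0]
[0.01, -0.04, 0.32, 0.0, -0.0, -0.0]
[0.01, -0.04, 0.32, 0.0, -0.0, -0.0]
[0.01, -0.04, 0.32, 0.0, -0.0, -0.0]
[0.01, -0.04, 0.32, 0.0, -0.0, -0.0]
[0.01, -0.04, 0.32, 0.0, -0.0, -0.0]
[0.01, -0.04, 0.32, 0.0, -0.0, -0.0]
[0.01, -0.04, 0.32, 0.0, -0.0, -0.0]
[0.01, -0.04, 0.32, 0.0, -0.0, -0.0]
[0.01, -0.04, 0.32, 0.0, -0.0, -0.0]
[0.01, -0.04, 0.32, 0.0, -0.0, -0.0]
[0.01, -0.04, 0.32, 0.0, -0.0, -0.0]
[0.01, -0.04, 0.32, 0.0, -0.0, -0.0]
[0.01, -0.04, 0.32, 0.0, -0.0, -0.0]
[0.01, -0.03, 0.32, 0.0, -0.0, -0.0]
[0.01, -0.03, 0.32, 0.0, -0.0, -0.0]
[0.01, -0.03, 0.32, 0.0, -0.0, -0.0]
top [ 14 136 221] [ 16 115 169]
top [[283, 226], [343, 235], [334, 295], [273, 286]] [[0.55, 0.122], [0.528, -0.023], [0.384, -0.001], [0.406, 0.145]] [0.46699629 0.0608282 ]
side [ 17 138 244] [ 16 119 218]
side [[384, 261], [384, 291], [370, 314], [292, 314], [292, 252], [356, 252]] [[0.397, -0.075], [0.354, 0.037], [0.355, 0.128], [0.519, 0.21], [0.634, 0.001], [0.479, -0.077]] [0.45624263 0.037485  ]
```

View pics/l1.png

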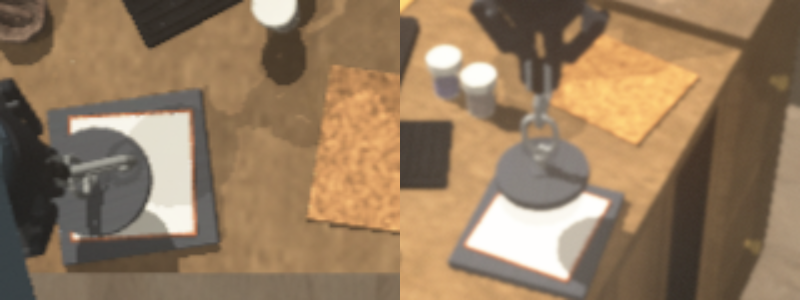

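```bash
python3 -m handwheel '[[0,-0.02,0.1,0,0,0,0],[0,-0.03,0.2,0,0,0,0],[0,-0.04,0.3,0,0,0,0],[0,-0.04,0.35,0,0,0,0],[0,-0.04,0.35,0,0,0,0],[0,-0.04,0.35,0,0,0,0],[0,-0.04,0.35,0,0,0,0],[0,-0.04,0.35,0,0,0,0],[0,-0.04,0.35,0,0,0,0],[0,-0.04,0.35,0,0,0,0],[0,-0.04,0.35,0,0,0,0],[0,-0.04,0.35,0,0,0,0]]' >/dev/null; python3 - <<'E'
from h import *
st(); plan((.465,.061,.23),12.5,10)
E
```

```text
t 17.83 P [0.446  0.1529 0.2324] F [-0.2   0.41 -6.91] M [-0.06 -0.04  0.01] grip 0.121 yaw 12.62 tilt [-0.42 -0.24] q [ 0.08 -0.03  1.88 -0.    1.3  -0.14]
t 17.8333 P [0.446  0.1529 0.2324] F [-0.2   0.41 -6.91] grip 0.121
[0.01, -0.0, 0.23, 0.0, 0.0, 0.01]
[0.01, -0.0, 0.23, 0.0, 0.0, 0.01]
[0.01, -0.0, 0.23, 0.0, 0.0, 0.01]
[0.01, -0.0, 0.23, 0.0, 0.0, 0.01]
[0.01, -0.0, 0.23, 0.0, 0.0, 0.01]
[0.01, -0.0, 0.23, 0.0, 0.0, 0.01]
[0.01, -0.0, 0.23, 0.0, 0.0, 0.01]
[0.01, -0.0, 0.23, 0.0, 0.0, 0.01]
[0.01, -0.0, 0.23, 0.0, 0.0, 0.01]
[0.01, -0.0, 0.23, 0.0, 0.0, 0.01]
```

```bash
python3 -m handwheel '[[0,0.01,0.33,0,0,0.02,0],[0,0.01,0.3,0,0,0.02,0],[0,0.01,0.28,0,0,0.02,0],[0,0,0.25,0,0,0.02,0],[0,0,0.22,0,0,0,0],[0,0,0.2,0,0,0,0],[0,0,0.15,0,0,0,0],[0,0,0.12,0,0,0,0],[0,0,0.08,0,0,0,0],[0,0,0.03,0,0,0,0],[0,0,0,0,0,0,0],[0,0,0,0,0,0,0]]' >/dev/null; python3 - <<'E'
from h import *
st(); plan((.465,.061,.20),12.5,4)
E
```

```text
t 18.83 P [0.4616 0.0621 0.2309] F [-0.28  0.42 -7.38] M [-0.03 -0.03  0.  ] grip 0.122 yaw 12.18 tilt [-0.17 -0.33] q [-0.12 -0.04  1.89 -0.01  1.3  -0.33]
t 18.8333 P [0.4616 0.0621 0.2309] F [-0.28  0.42 -7.38] grip 0.122
[0.19, 0.02, 0.01, -0.01, 0.01, 0.01]
[0.19, 0.02, 0.01, -0.01, 0.01, 0.01]
[0.19, 0.02, 0.01, -0.01, 0.01, 0.01]
[0.19, 0.02, 0.01, -0.01, 0.01, 0.01]
```

```bash
python3 -m handwheel '[[0.1,0.02,0.01,0,0,0,0],[0.15,0.02,0.01,0,0,0,0],[0.2,0.02,0,0,0,0,0],[0.2,0.01,0,0,0,0,0],[0.2,0,0,0,0,0,0],[0.2,0,0,0,0,0,0],[0.15,0,0,0,0,0,0],[0.12,0,0,0,0,0,0],[0.1,0,0,0,0,0,0],[0.05,0,0,0,0,0,0],[0,0,0,0,0,0,0],[0,0,0,0,0,0,0]]' >/dev/null; cat > sn2.py <<'E'
from h import *
import sys
st()
t=viewer.capture('top')[:,:,::-1];s=viewer.capture('side')[:,:,::-1]
cv2.imwrite(sys.argv[1],np.hstack([cv2.resize(t[210:310,240:370],(400,308),interpolation=2),cv2.resize(s[225:325,270:400],(400,308),interpolation=2)]))
E
python3 sn2.py pics/m1.png
```

```text
t 19.83 P [0.4632 0.0634 0.1638] F [ 0.75 -0.33 -6.74] M [-0.05 -0.09  0.04] grip 0.119 yaw 12.34 tilt [-0.38 -0.27] q [-0.12  0.05  1.95 -0.01  1.15 -0.33]
```

View pics/m1.png

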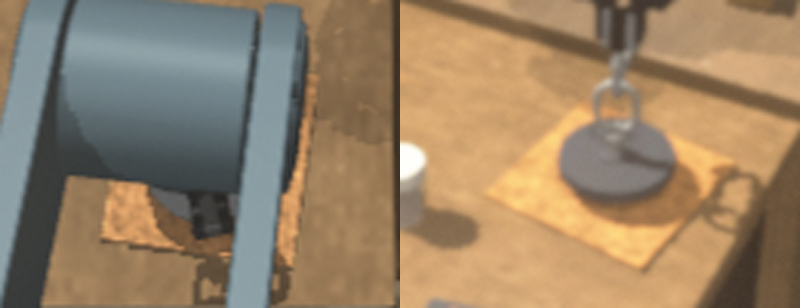

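Weight hangs level about the mat's middle (disc ≈ (618,160) in the right panel, mat ≈ 490–740). Lower gently.

```bash
python3 -m handwheel '[[0.08,0,0,0,0,0.02,0],[0.08,0,0,0,0,0.02,0],[0.07,0,0,0,0,0,0],[0.05,0,0,0,0,0,0],[0,0,0,0,0,0,0]]' >/dev/null; python3 -c "
from h import *
st()"; for i in 1 2 3 4; do python3 -m handwheel '[[0.04,0,0,0,0,0,0],[0,0,0,0,0,0,0]]' >/dev/null; python3 -c "
from h import *
st()"; done
```

```text
t 20.35 P [0.4644 0.0632 0.1532] F [ 0.87  0.01 -8.29] M [ 0.05  0.05 -0.02] grip 0.124 yaw 12.35 tilt [ 0.1  -0.24] q [-0.12  0.06  1.96 -0.    1.12 -0.33]
t 20.52 P [0.4642 0.0632 0.1512] F [-0.29  0.11 -7.69] M [ 0.07  0.   -0.02] grip 0.12 yaw 12.34 tilt [ 0.07 -0.24] q [-0.12  0.06  1.96 -0.    1.11 -0.33]
t 20.68 P [0.4643 0.0632 0.1495] F [ 0.07  0.28 -8.04] M [-0.03 -0.02  0.  ] grip 0.118 yaw 12.35 tilt [ 0.07 -0.23] q [-0.12  0.07  1.96 -0.    1.11 -0.33]
t 20.85 P [0.4642 0.0632 0.148 ] F [-0.18  0.15 -6.68] M [-0.02  0.03 -0.  ] grip 0.119 yaw 12.35 tilt [ 0.06 -0.23] q [-0.12  0.07  1.96 -0.    1.11 -0.33]
t 21.02 P [0.4649 0.0633 0.147 ] F [-1.36  0.02 -5.23] M [-0.03  0.24  0.06] grip 0.121 yaw 12.35 tilt [ 0.14 -0.22] q [-0.12  0.07  1.96 -0.    1.1  -0.33]
```

```bash
python3 -m handwheel '[[0.06,0,0,0,0,0,0],[0.08,0,0,0,0,0,0],[0.08,0,0,0,0,0,0],[0,0,0,0,0,0,0]]' >/dev/null; python3 -c "
from h import *
st()";python3 -m handwheel '[[0.1,0,0,0,0,0,0],[0.12,0,0,0,0,0,0],[0.1,0,0,0,0,0,0],[0.08,0,0,0,0,0,0],[0,0,0,0,0,0,0]]' >/dev/null; python3 -c "
from h import *
st()"
```

```text
t 21.35 P [0.4679 0.0628 0.14  ] F [-0.34  0.44  0.04] M [-0.04  0.06 -0.03] grip 0.119 yaw 12.35 tilt [ 0.55 -0.29] q [-0.12  0.09  1.96 -0.    1.08 -0.33]
t 21.77 P [0.4688 0.0626 0.1227] F [ 0.06  0.03 -1.35] M [ 0.    0.   -0.04] grip 0.124 yaw 12.34 tilt [ 0.63 -0.3 ] q [-0.12  0.12  1.97 -0.    1.04 -0.33]
```

```bash
python3 -m handwheel '[[0.06,-0.05,0,0,0,-0.05,0],[0,0,0,0,0,0,0]]' >/dev/null; python3 -c "
from h import *
st()";for i in 1 2; do python3 -m handwheel '[[0,0,-0.08,0,0,0,0],[0,0,-0.05,0,0,0,0],[0,0,0,0,0,0,0]]' >/dev/null; python3 -c "
from h import *
st()"; done
```

```text
t 21.93 P [0.4663 0.0621 0.1196] F [ 0.32  0.5  -1.85] M [0.03 0.01 0.01] grip 0.121 yaw 12.34 tilt [ 0.26 -0.36] q [-0.12  0.12  1.98 -0.01  1.04 -0.33]
t 22.18 P [0.4651 0.0676 0.1195] F [-0.52 -0.46 -0.64] M [ 0.03  0.01 -0.01] grip 0.125 yaw 12.31 tilt [ 0.25 -0.36] q [-0.11  0.12  1.98 -0.01  1.04 -0.32]
t 22.43 P [0.4642 0.0734 0.1199] F [ 0.46  0.52 -1.57] M [ 0.04  0.05 -0.05] grip 0.122 yaw 12.33 tilt [ 0.3  -0.36] q [-0.09  0.12  1.98 -0.01  1.04 -0.3 ]
```

```bash
for i in 1 2 3; do python3 -m handwheel '[[0.03,0,0,0,0,0,0],[0,0,0,0,0,0,0]]' >/dev/null; python3 -c "
from h import *
st()"; done; python3 sn2.py pics/m2.png
```

```text
t 22.6 P [0.4643 0.0737 0.1188] F [-0.03  1.47 -1.67] M [0.04 0.02 0.  ] grip 0.123 yaw 12.37 tilt [ 0.33 -0.36] q [-0.09  0.12  1.98 -0.01  1.04 -0.3 ]
t 22.77 P [0.4643 0.0737 0.1176] F [ 0.36  0.38 -1.65] M [0.01 0.03 0.03] grip 0.123 yaw 12.37 tilt [ 0.34 -0.37] q [-0.09  0.12  1.98 -0.01  1.03 -0.3 ]
t 22.93 P [0.4647 0.0736 0.1165] F [-0.37  0.36 -0.38] M [0.07 0.15 0.02] grip 0.122 yaw 12.36 tilt [ 0.37 -0.37] q [-0.09  0.12  1.98 -0.01  1.03 -0.3 ]
t 22.93 P [0.4647 0.0736 0.1165] F [-0.37  0.36 -0.38] M [0.07 0.15 0.02] grip 0.122 yaw 12.36 tilt [ 0.37 -0.37] q [-0.09  0.12  1.98 -0.01  1.03 -0.3 ]
```

View pics/m2.png

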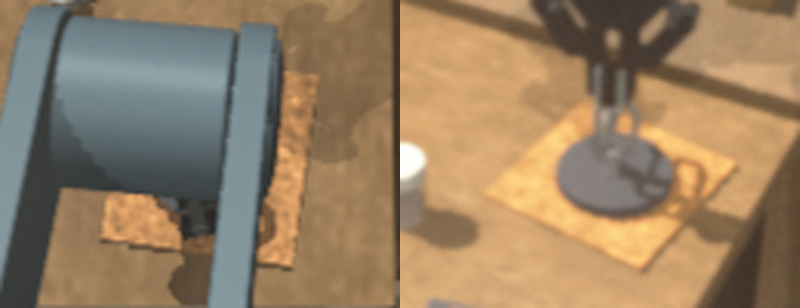

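```bash
python3 -m handwheel '[[0,0,0,0,0,0,0.16],[0,0,0,0,0,0,0.2],[0,0,0,0,0,0,0.25],[0,0,0,0,0,0,0.3],[0,0,0,0,0,0,0.4],[0,0,0,0,0,0,0.45],[0,0,0,0,0,0,0.45]]' 20 >/dev/null; python3 sn2.py pics/m3.png
```

```text
t 23.62 P [0.4651 0.0734 0.1169] F [0.14 0.33 0.11] M [-0.01 -0.01 -0.  ] grip 0.45 yaw 12.35 tilt [ 0.44 -0.38] q [-0.09  0.12  1.98 -0.01  1.03 -0.3 ]
```

View pics/m3.png

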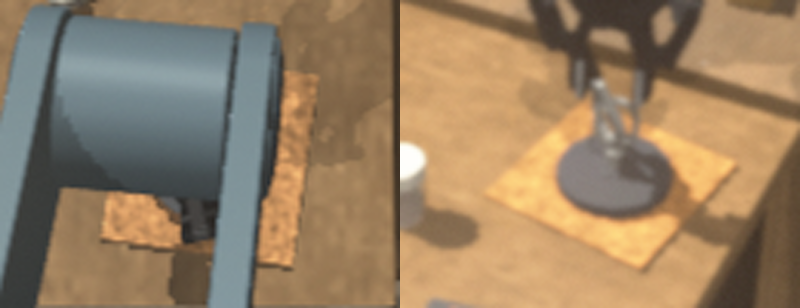

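```bash
python3 -m handwheel '[[-0.1,0,0,0,0,0,0.45],[-0.2,0,0,0,0,0,0.45],[-0.3,0,0,0,0,0,0.45],[-0.4,0,0,0,0,0,0.45],[-0.5,0,0,0,0,0,0.45],[-0.5,0,0,0,0,0,0.45],[-0.5,0,0,0,0,0,0.45],[-0.4,0,0,0,0,0,0.45],[0,0,0,0,0,0,0.45]]' >/dev/null; python3 -m handwheel '[[-0.3,0,0.7,0,0,0,0.45],[-0.3,0,0.9,0,0,0,0.45],[-0.3,0,0.9,0,0,0,0.45],[0,0,0.9,0,0,0,0.45],[0,0,0.9,0,0,0,0.45],[0,0,0.9,0,0,0,0.45],[0,0,0,0,0,0,0.45],[0,0,0,0,0,0,0.45]]'; python3 - <<'E'
from h import *
st()
t=viewer.capture('top')[:,:,::-1];s=viewer.capture('side')[:,:,::-1]
cv2.imwrite('pics/f1.png',np.hstack([cv2.resize(t[220:300,260:350],(450,400),interpolation=2),cv2.resize(s[245:315,300:370],(350,350),interpolation=2)[:350].copy() if 0 else cv2.resize(s[245:325,295:365],(350,400),interpolation=2)]))
cv2.imwrite('pics/f1t.png',t);cv2.imwrite('pics/f1s.png',s)
E
```

```text
time_s: 25.13
tool_pos: [0.5084, -0.1364, 0.2817]
orientation: [[0.01, 0.976, 0.219], [-0.008, 0.219, -0.976], [-1.0, 0.008, 0.01]]
contact_force: [0.4, 0.5, -0.9]
grip_width: 0.448
t 25.13 P [ 0.5084 -0.1364  0.2817] F [ 0.43  0.46 -0.94] M [0.05 0.09 0.05] grip 0.448 yaw 12.66 tilt [ 0.58 -0.46] q [-0.49  0.04  1.7  -0.    1.39 -0.71]
```

View pics/f1.png

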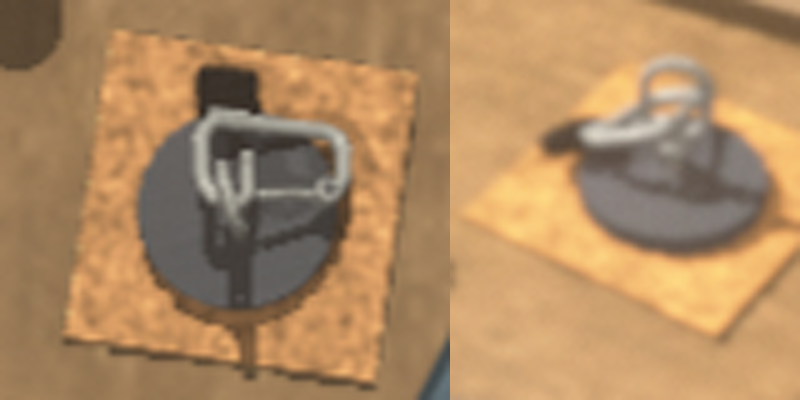

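View pics/f1t.png

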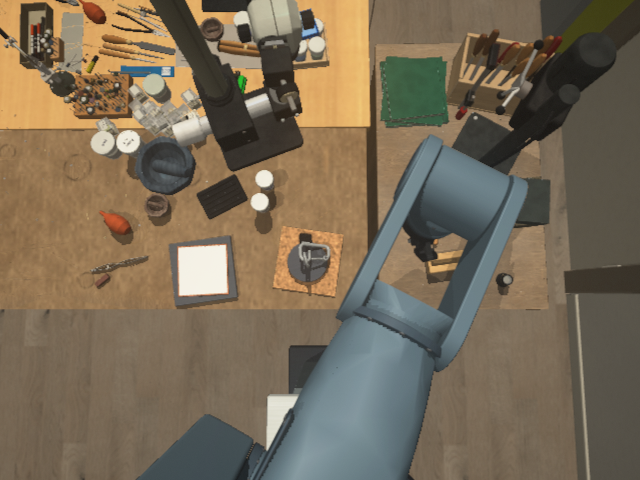

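```bash
python3 -m handwheel '[[0,0,0,0,0,0,0.45],[0,0,0,0,0,0,0.45],[0,0,0,0,0,0,0.45],[0,0,0,0,0,0,0.45]]' >/dev/null; python3 - <<'E'
from h import *
t=viewer.capture('top')[:,:,::-1].astype(int); o=cv2.imread('pics/f1t.png').astype(int); z=cv2.imread('pics/top0.png').astype(int)
print('still diff max',np.abs(t-o)[225:300,272:345].max())
for a in(z,t):
    m=(a[240:300,168:240].min(2)>150); m2=((a[240:300,168:240,2]-a[240:300,168:240,0])>40); ys,xs=np.nonzero(m2); print('plate rim',xs.min(),xs.max(),ys.min(),ys.max(),xs.mean(),ys.mean())
d=onz('top',308,262.4,.017);m=onz('top',308.5,261.6,.005);print(d,m)
from plant import workorder
print(workorder.close_job())
E
```

```text
still diff max 87
plate rim 0 71 0 59 36.91375545851528 27.555676855895197
plate rim 0 71 0 59 36.62486368593239 27.954198473282442
[0.46327449 0.06080574 0.017     ] [0.46594017 0.06014904 0.005     ]
the job is handed in; nothing more can be done
None
```

The weight was lifted off the plate by the hook and set down on the cork mat, with the hook still clipped to its eye. I handed the job in at about 25.5 s; no verdict was reported.

**What I did**
- I took the handle from its rest and pressed the gate onto the eye's wire. The readings peaked about 4 N above the no-load value, then dropped to zero as the gate snapped.
- I touched the top bar lightly, backed off 2 mm, moved the wire across into the bowl and lifted straight up. The load read about 6 N.
- I lowered the weight gently onto the mat, let the hook down onto the eye and let go.

**A miss along the way:** on the first press the hook sat about 5 mm off to one side of the eye. I backed off, corrected it and pressed again.

**Last checks**
- **Weight:** it looks flat, and its centre is about 3 mm from the mat's centre, against a limit of 30 mm.
- **Hook:** it has tipped over and lies on the weight, with the eye inside it. The gate shows as a straight line to the nose, so it is shut.
- **Arm:** the gripper stands clear of everything.

**Checks that were weak or disagreed**
- **At rest:** two late pictures differed by up to 87 grey levels somewhere around the mat. I didn't look into the cause, so I haven't confirmed that nothing was moving.
- **Plate:** my colour mask also picked up the bench, so that measurement proves little. By eye in the top view, the plate has not moved.
- **Gate:** the wire was about 21 mm above the hook's origin when the gate snapped, lower than the stated 23–30 mm.

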